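# Portion truffles through the spring-gate hopper

### The job

Lift the small pouring tray by its bail, tip all five truffles over its lip into the open mouth of the hopper while the gate stays shut, and set the empty tray back upright on the table. Then pull the hopper's spring-return gate out by its upright handle until the handle stands level between the two collars on the rails, so that all the truffles drop into the pan below, and finish while still holding the handle there: do not let go, the spring would shut the gate. Leave the other things on the table, and the pan, where they are.

Things in the scene. Friction and masses are not known exactly. Their poses are not given: they have to be found in the camera images.
- hopper: Fixed steel hopper on legs. Origin: on the table under the centre of its outlet slot. +y roughly faces the robot; -x is the way the gate pulls out (robot's right). Open box x -31..86, y -64..64 mm, rim 165..168 mm up; floor slopes from the +x rim to the slot (x -27..27), gate 80 mm up. Legs reach y +-77. Two rails (y +-36, top 71 mm) run from the -x wall to a support at x = -196.
- hopper_mouth (a point): Centre of the hopper's open mouth, in the plane of the rim, 165 mm above the table, at hopper x = +27.5, y = 0. The mouth inside is 109 mm (hopper x) by 120 mm (hopper y).
- gate (a joint): Opening of the spring-return slide gate in m: 0 shut, grows as it is pulled to hopper -x, at most 0.085. A spring pushes it shut: about 2.5 N at 0, 8 N at 0.07; it snaps back when let go. The handle is level with the collars somewhere between 0.058 and 0.072.
- gate_handle (a point): Grip point in the gate's handle, an upright black plate 14 mm thick (hopper x), 40 mm wide (hopper y), from 76 to 130 mm above the table; this point is in its middle, 108 mm up. The hopper wall is 59 mm behind it when shut. It moves with the gate; axes as the hopper's. Below it runs a flat stem 26 mm wide (top at 81 mm).
- mark_mid (a point): The mark: the point midway between two dark steel collars on the rails (each 14 mm along hopper x, 18 mm wide, centred at y +-36, top at 83 mm), 108 mm above the table; axes as the hopper's. The handle passes freely between them and is at the mark when point gate_handle meets this point along hopper x. The collars are fixed; their place differs from start to start.
- tray: Loose steel pouring tray, 0.2 to 0.33 kg, x -75..72, 84 mm wide, walls 36 mm high, floor 3 mm. Origin: centre of its underside. Walls on +x and both y sides; at -x it is open and from x = -32 the floor ramps up 20 degrees to a lip 19 mm high. -x roughly faces the robot. Truffles roll over the lip when that end is tipped down by more than about 20 degrees; 45 to 55 degrees empties it.
- tray_bail (a point): Middle of the tray's fixed black bail: a bar 14 mm thick (tray x), 18 mm high, spanning the tray's width (78 mm clear between its end supports), at tray x = +5, y = 0, centre 68 mm above the tray's underside. The truffles reach up to 27 mm. Axes as the tray's.
- tray_lip (a point): Middle of the upper edge of the tray's pouring lip, at tray x = -78, y = 0, z = 19 mm.
- pan: Loose open steel pan 118 x 114 mm, 50 mm high, wall 3 mm, 0.6 kg, under the hopper's outlet. Origin: centre of its underside.
- truffle0_center (a point): Centre of one of the five dark round truffles, hard balls of 24 mm diameter, 14 g, lying in the tray at the start.
- truffle1_center (a point): Centre of one of the five dark round truffles, hard balls of 24 mm diameter, 14 g, lying in the tray at the start.
- truffle2_center (a point): Centre of one of the five dark round truffles, hard balls of 24 mm diameter, 14 g, lying in the tray at the start.
- truffle3_center (a point): Centre of one of the five dark round truffles, hard balls of 24 mm diameter, 14 g, lying in the tray at the start.
- truffle4_center (a point): Centre of one of the five dark round truffles, hard balls of 24 mm diameter, 14 g, lying in the tray at the start.
- timer: Bystander: black round timer puck, 106 mm across, 35 mm high, origin under its centre.
- cutter: Bystander: small round cutter, 55 mm across, 25 mm high, origin under its centre.
- honey: Bystander: honey jar, 57 mm across, 100 mm high, origin under its centre.
- punnet: Bystander: clear punnet, 68 x 88 mm, 36 mm high, origin under its centre.
- gel: Bystander: slim dropper bottle, 32 mm across, 85 mm high, origin under its centre.
- tape: Bystander: tape roll, 74 mm across, 24 mm high, origin under its centre.
There are look-alikes about, which are no part of the job. Leave any green look-alike of the tray alone.

How it is judged:
By the outcome, as a careful person would: the job done as asked, in the order asked, and still so for the second after the job is handed in, while the arm keeps its last pose, push and grip.
It also fails if it takes over 64 s, if anything falls off the work surface, if the arm or the gripper's body presses on something with over 40 N, if the wrist force passes 120 N, or if a joint passes its speed limit or range.

### The arm

A 7-joint arm with a two-finger parallel gripper is mounted at the origin on a cart in front of the work surface, level with it; the furniture and walls round the work are solid. World frame = base frame: x ahead of the robot, y to its left, z up, the work surface at z = 0. Lengths are in m, angles in degrees, forces in N, time in s.
With the tool pointing down it reaches from about 0.425 to 0.875 m from the base axis. Payload 4.7 kg.
Tool frame: the origin (TCP) lies on the front face of the gripper's body, between the roots of the fingers; the fingertips stand 70 mm ahead of it and the grasp point (between the pads) lies 51 mm ahead of it; z points along the fingers, y is the direction in which the jaws open and shut (so a half turn about z gives the same grasp; the last joint's range is limited). The gripper opens to 87 mm and grips with 3 to 60 N. Pads are 19 mm wide; open, the fingers measure 117 mm over their backs; the gripper's body (75 mm by 190 mm) begins 51 mm behind the grasp point.
Start: joints at [67.787, 18.392, -4.016, 83.108, 1.295, 78.541, -3.26], TCP at [0.254, -0.598, 0.292] pointing down, gripper open.
Joint ranges: [-163.93, 163.93], [-17.29, 119.83], [-79.2, 71.16], [3.27, 140.29], [-89.18, 269.18], [5.43, 117.66], [-154.24, 154.24]. Speed limits (degrees/s): [147.25, 147.25, 180, 180, 180, 180, 180].

### API

Orientations are given as [roll, pitch, yaw] about the fixed x, y, z axes, in that order (R = Rz(yaw) Ry(pitch) Rx(roll)).
In Python, from cell import env gives the robot as it stands.
- The arm moves only by the tool drive_tool, never from a script. Its argument "commands" is a list of rows, each a list of 7 numbers: the shift along the tool's x, y, z in cm, then the turn, a rotation vector about the tool's x, y, z in degrees, then the opening, from 0 (shut) to 1 (fully open). In form: [[tx, ty, tz, rx, ry, rz, hand], ...]. A call has 1 to 20 rows; each row shifts and turns the commanded pose from where the row before left it, along the tool's axes as they then stand; what a row does not reach is not made up. A row lasts 1/12 s, in which the tool goes at most 41.7 mm and 7.16 degrees, less where a joint would pass 70% of its speed; a pose out of reach is approached as far as the arm can. A call is refused whole if a number of a shift passes 4.17 or a number of a turn 7.16, either way. A call with a gripper value outside its range is refused whole. The fingers move at their own pace and stop on an object; "force" is the grip in N (left out, the last holds). Time passes only in rows, so rows that do not move let the fingers close. It gives the time, the measured TCP pose, the force and the opening at its end, in the units of the state.
- env.get_obs(): the state, without advancing time (a new reading comes with each control period).
- env.read_camera(name): name is "scene" or "side" or "wrist"; returns a dict with "img" (384x512x3 uint8, blue, green, red), "mtx" (3x3 intrinsics, pixels), "pose" (4x4, takes a point from camera to world coordinates). Camera axes: x right, y down, z forward; pixel columns grow to the right and rows downward; lengths in m; the calibration is good to about 2 mm. A picture is of the moment at which its call begins. There is no depth.
- env.sign_off(): hands the job in, once; it reports no verdict.
The state is a dict: "time_s": time; "qpos": joint angles; "joint_velocities": joint speeds; "effort": joint torques, N m; "tool_pos": TCP position; "tool_rot": TCP orientation; "force": force on the tool from outside, world axes, zero at the start; "wrist_torque": the same for the moment, N m; "grip_width": finger opening in m.
Only numpy, scipy, OpenCV 4.12 (cv2) and the standard library are available. Lean on these libraries where they do the work, as an engineer would, in place of code of your own. Each camera call takes 0.05 s, during which the arm holds its last target.

## Working session

There is one attempt and no reset: what is moved stays moved. The work goes in short steps, Python scripts to look and compute and a tool call to move; the robot and the scene stay as the last step left them, time stands still between calls to the robot, and variables do not carry over. Pictures are saved under pics/ and viewed, and the job is handed in when it is done.

Besides the shell and the picture viewer there is one more tool, called after ">>>" in YAML: its name, and indented under it one key for each argument. drive_tool: Moves the arm, as the interface text tells. Its arguments: {"type":"object","properties":{"commands":{"type":"array"},"force":{"type":"number"}},"required":["commands"]}

```bash
ls; mkdir -p pics; cat > h.py <<'E'
import numpy as np,cv2,pickle
from cell import env
def snap(n,tag):
    d=env.read_camera(n); cv2.imwrite(f'pics/{tag}.png',d['img']); pickle.dump(d,open(f'pics/{tag}.pkl','wb')); return d
def load(tag): return pickle.load(open(f'pics/{tag}.pkl','rb'))
def ray(d,p):
    v=np.linalg.inv(d['mtx'])@[p[0],p[1],1]; T=np.array(d['pose']); v=T[:3,:3]@v; return T[:3,3],v/np.linalg.norm(v)
def atz(d,p,z):
    o,v=ray(d,p); return o+v*(z-o[2])/v[2]
def tri(*dp):
    A=0;b=0
    for d,p in dp:
        o,v=ray(d,p);M=np.eye(3)-np.outer(v,v);A=A+M;b=b+M@o
    x=np.linalg.solve(A,b); return x,[round(1000*float(np.linalg.norm((np.eye(3)-np.outer(ray(d,p)[1],ray(d,p)[1]))@(x-ray(d,p)[0]))),1) for d,p in dp]
def proj(d,X):
    T=np.linalg.inv(np.array(d['pose'])); c=T[:3,:3]@X+T[:3,3]; u=np.array(d['mtx'])@c; return u[:2]/u[2]
def crop(tag,x,y,w,h,s,out):
    im=cv2.imread(f'pics/{tag}.png')[y:y+h,x:x+w]; cv2.imwrite(f'pics/{out}.png',cv2.resize(im,None,fx=s,fy=s,interpolation=cv2.INTER_CUBIC))
E
python3 - <<'E'
from h import *
print(env.get_obs())
for n in ['scene','side','wrist']:
    d=snap(n,n+'0'); print(n,np.round(d['pose'],3).tolist(),d['mtx'][0][0])
E
```

```text
pics
{'time_s': 0.0, 'qpos': array([67.786779  , 18.4399695 , -4.014839  , 83.17386417,  1.29406961,
       78.54174454, -3.26101093]), 'joint_velocities': array([ 0.00602484, -0.01583807, -0.08306885,  0.04825735, -0.02507887,
        0.04423036,  0.14540997]), 'effort': array([-2.57526281e-04, -4.91283524e+01, -4.03586794e-01, -3.12527597e+01,
       -6.36811322e-02,  4.37008752e-02,  1.95080474e-04]), 'tool_pos': array([ 0.25398873, -0.59786773,  0.29116008]), 'tool_rot': array([-1.79889610e+02,  5.06151681e-03,  2.30210988e+01]), 'force': array([ 0.83733183,  0.53866227, -0.69557394]), 'wrist_torque': array([-0.00312619, -0.04705841, -0.03372729]), 'grip_width': 0.08702680856004938}
scene [[-0.819, -0.247, 0.518, -0.538], [-0.574, 0.33, -0.75, 1.715], [0.014, -0.911, -0.412, 0.98], [0.0, 0.0, 0.0, 1.0]] 442.35962616536034
side [[-1.0, 0.007, 0.004, 0.57], [0.001, 0.618, -0.786, 1.236], [-0.008, -0.786, -0.618, 0.992], [0.0, 0.0, 0.0, 1.0]] 382.444034924678
wrist [[0.391, -0.892, -0.227, 0.314], [-0.92, -0.38, -0.095, -0.573], [-0.001, 0.246, -0.969, 0.384], [0.0, 0.0, 0.0, 1.0]] 299.4910794506992
```

View pics/scene0.png

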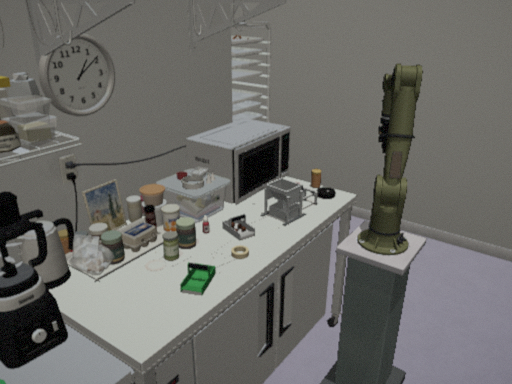

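View pics/side0.png

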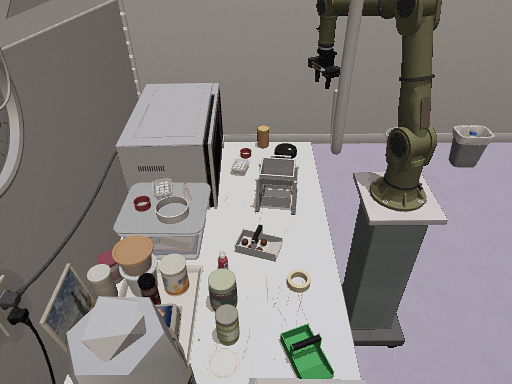

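View pics/wrist0.png

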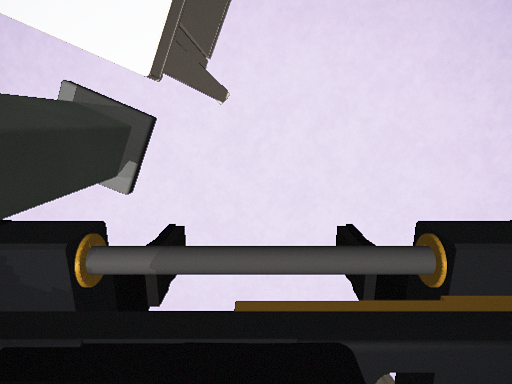

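The candidates are a grey steel tray with dark balls and a black bail at side (260,243), and a green tray at side (305,350), which is the look-alike and empty. The grey one fits, and I'll confirm it in an enlarged crop.

```bash
python3 - <<'E'
from h import *
crop('side0',205,135,130,130,6,'c1')
crop('scene0',200,165,140,85,5.7,'c2')
E
```

```text
(no output)
```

View pics/c1.png

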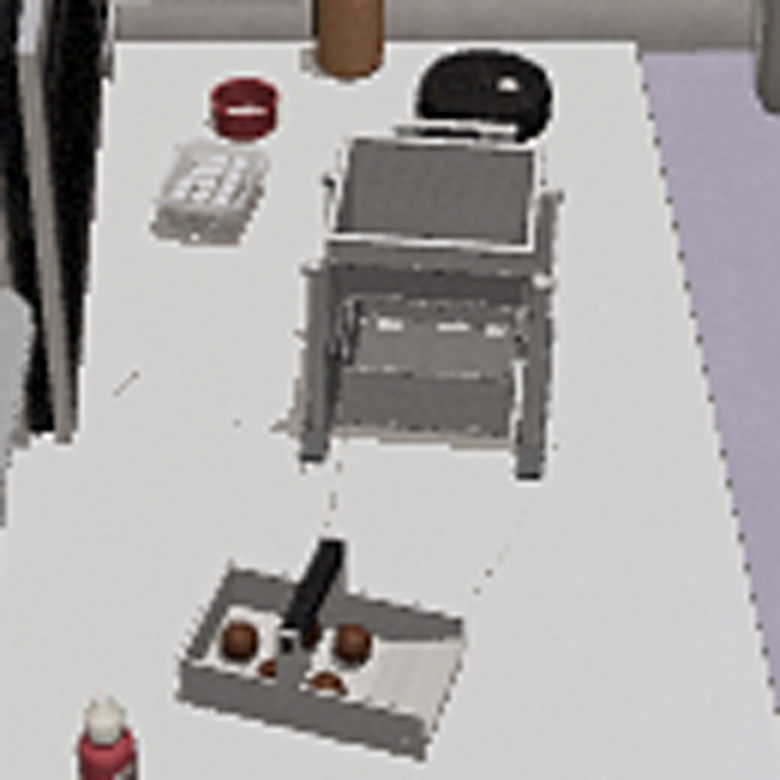

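View pics/c2.png

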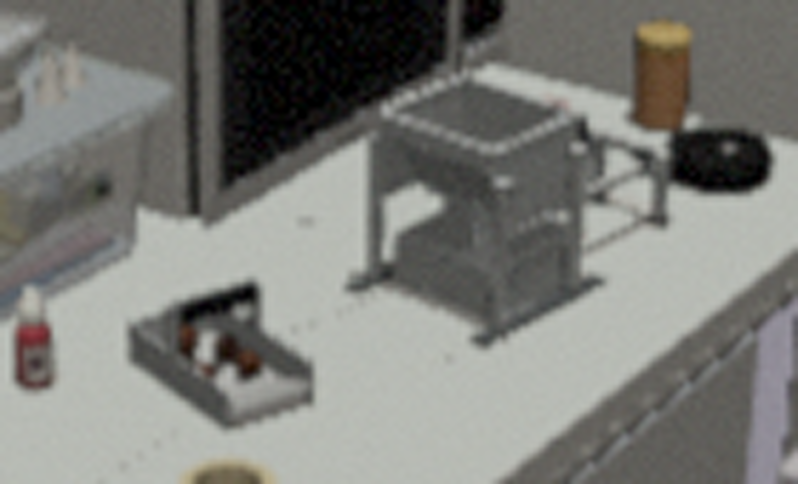

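```bash
cat > fit.py <<'E'
from h import *
from scipy.optimize import least_squares
def fit(obs,x0,z0free=False):
    # obs: list (d,pix,localXYZ)
    def f(p):
        c,s=np.cos(p[2]),np.sin(p[2]);R=np.array([[c,-s,0],[s,c,0],[0,0,1]])
        return np.concatenate([proj(d,R@np.array(l)/1000+[p[0],p[1],p[3] if z0free else 0])-px for d,px,l in obs])
    r=least_squares(f,list(x0)+([0] if z0free else []),loss='soft_l1')
    return r.x,r.fun.reshape(-1,2) if 0 else f(r.x).reshape(-1,2)
E
python3 - <<'E'
from fit import *
S=load('side0');C=load('scene0')
s=lambda x,y:np.array([205+(x+.5)/6-.5,135+(y+.5)/6-.5]); c=lambda x,y:np.array([200+(x+.5)/5.7-.5,165+(y+.5)/5.7-.5])
T=[(S,s(232,565),(72,-42,36)),(S,s(180,660),(72,42,36)),(S,s(428,722),(-75,42,36)),(S,s(463,625),(-75,-42,36)),
(S,s(182,695),(72,42,0)),(S,s(425,758),(-75,42,0)),
(C,c(130,325),(72,42,36)),(C,c(310,375),(-75,-42,36)),(C,c(228,400),(-75,42,36))]
for z in (0,1):
  p,r=fit(T,(.6,0,0),z); print('tray',p,np.degrees(p[2]));print(np.round(r,1).tolist())
H=[(S,s(350,138),(-31,-64,168)),(S,s(545,145),(-31,64,168)),(S,s(533,248),(86,64,168)),(S,s(328,237),(86,-64,168)),
(C,c(383,115),(86,-64,168)),(C,c(497,148),(86,64,168)),(C,c(580,122),(-31,64,168)),(C,c(470,72),(-31,-64,168))]
for z in (0,1):
  p,r=fit(H,(.6,-.3,1.57),z); print('hop',p,np.degrees(p[2]));print(np.round(r,1).tolist())
for n,px in dict(gel=s(105,820),red=s(245,125),punnet=s(210,200),timer=s(485,110),honey=s(350,70)).items(): print(n,atz(S,px,0.0))
for n,px in dict(tape=(299,283),green=(305,355)).items(): print(n,atz(S,px,0.0))
E
```

```text
tray [ 0.57250485  0.30385495 -0.33951996] -19.45306052458655
[[0.1, -0.3], [0.0, -0.0], [-0.4, 0.1], [0.9, -0.8], [0.1, 1.4], [-0.1, 1.4], [-0.4, -1.1], [0.9, -2.2], [-0.4, -1.5]]
tray [ 0.57338917  0.2974531  -0.34260847 -0.00756246] -19.630019608236378
[[0.1, -0.0], [-0.1, 0.1], [-0.8, 0.3], [0.5, -0.5], [0.1, 1.4], [-0.5, 1.5], [0.4, -0.2], [1.6, -1.3], [0.3, -0.6]]
hop [0.49354226 0.01294178 1.44464107] 82.77183598738326
[[-0.0, -0.8], [0.2, 0.1], [0.7, 0.5], [0.1, 0.0], [-0.9, -1.4], [-0.3, 0.2], [0.6, -2.2], [-0.5, -0.2]]
hop [ 0.49428512  0.00736368  1.4430589  -0.00481163] 82.68118481852518
[[-0.2, -0.6], [-0.2, 0.3], [0.2, 0.7], [-0.2, 0.2], [-0.4, -0.8], [0.2, 0.8], [1.0, -1.6], [0.0, 0.3]]
gel [0.69350849 0.40580495 0.        ]
red [ 0.63281942 -0.29609632  0.        ]
punnet [ 6.56862609e-01 -1.92435749e-01  1.11022302e-16]
timer [ 4.41554790e-01 -3.15547100e-01  1.11022302e-16]
honey [ 5.48617420e-01 -3.77619320e-01 -1.11022302e-16]
tape [4.43162844e-01 4.55781289e-01 1.11022302e-16]
green [0.44777783 0.69723585 0.        ]
```

The grey tray holds several brown balls and has the black bail, so it is the one meant. I'll move over the rails first to look at the gate, then go on to the tray.

>>> drive_tool:
  commands:
    - [1.5,-1.0,-0.5,0,0,0,1]
    - [3,-1.9,-0.5,0,0,0,1]
    - [3,-1.9,-0.5,0,0,0,1]
    - [3,-1.9,-0.5,0,0,0,1]
    - [3,-1.9,-0.5,0,0,0,1]
    - [3,-1.9,-0.5,0,0,0,1]
    - [3,-1.9,-0.5,0,0,0,1]
    - [3,-1.9,-0.5,0,0,0,1]
    - [3,-1.9,0,0,0,0,1]
    - [3,-1.9,0,0,0,0,1]
    - [3,-1.9,0,0,0,0,1]
    - [1.5,-1,0,0,0,0,1]
    - [0,0,0,0,0,0,1]

```text
time_s: 1.23
tool_pos: [0.4788, -0.2701, 0.3323]
tool_rot: [-179.9, -0.1, 23.5]
force: [0.3, 0.0, 0.4]
grip_width: 0.0871
```

```bash
python3 - <<'E'
from h import *
o=env.get_obs();print({k:np.round(o[k],3) for k in ('time_s','qpos','tool_pos','tool_rot')})
d=snap('wrist','w1')
E
```

```text
{'time_s': np.float64(1.233), 'qpos': array([ 44.978,   6.15 , -19.685,  93.52 ,   1.941,  80.679, -41.369]), 'tool_pos': array([ 0.479, -0.27 ,  0.332]), 'tool_rot': array([-1.79909e+02, -1.24000e-01,  2.35470e+01])}
```

View pics/w1.png

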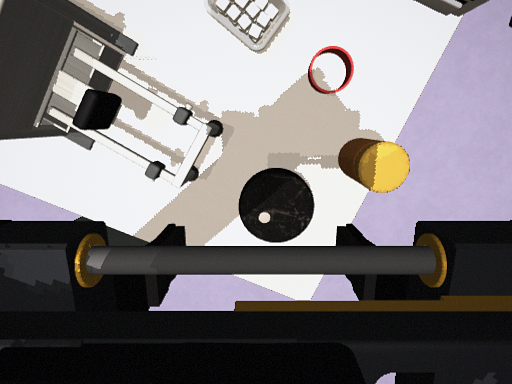

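The wrist view shows the handle at (97,108) and the collars at (182,116) and (155,170), with the timer beyond the rail support. I'll go on past the hopper.

>>> drive_tool:
  commands:
    - [1,-1.7,0,0,0,0,1]
    - [2,-3.4,0,0,0,0,1]
    - [2,-3.4,0,0,0,0,1]
    - [1,-1.7,0,0,0,0,1]
    - [0,0,0,0,0,0,1]

```text
time_s: 1.7
tool_pos: [0.4916, -0.1541, 0.3325]
tool_rot: [-180.0, -0.1, 23.4]
force: [-0.2, 0.7, 0.4]
grip_width: 0.087
```

```bash
python3 - <<'E'
from h import *
o=env.get_obs();print({k:np.round(o[k],3) for k in ('time_s','qpos','tool_pos','tool_rot')})
d=snap('wrist','w2')
E
```

```text
{'time_s': np.float64(1.7), 'qpos': array([ 39.008,   2.007, -25.   ,  97.755,   0.79 ,  80.415, -52.727]), 'tool_pos': array([ 0.492, -0.154,  0.333]), 'tool_rot': array([-1.79952e+02, -5.10000e-02,  2.33830e+01])}
```

>>> drive_tool:
  commands:
    - [1,-1.7,0,0,0,0,1]
    - [2,-3.4,0,0,0,-4,1]
    - [2.2,-3.2,0,0,0,-4,1]
    - [2.4,-3,0,0,0,-4,1]
    - [2.6,-2.8,0,0,0,-6,1]
    - [2.8,-2.6,0,0,0,-7,1]
    - [3,-2.4,0,0,0,-7,1]
    - [3,-2,0,0,0,-7,1]
    - [3,-1.6,0,0,0,-7,1]
    - [1.5,-0.5,0,0,0,-1,1]
    - [0,0,0,0,0,0,1]

```text
time_s: 2.67
tool_pos: [0.5219, 0.1791, 0.332]
tool_rot: [-179.9, -0.1, 70.2]
force: [-1.0, 0.1, 0.7]
grip_width: 0.0867
```

```bash
python3 - <<'E'
from h import *
o=env.get_obs();print({k:np.round(o[k],3) for k in ('time_s','qpos','tool_pos','tool_rot')})
d=snap('wrist','w3')
E
```

```text
{'time_s': np.float64(2.667), 'qpos': array([ 18.105,   8.826, -43.905,  92.595,   6.088,  81.054, -46.22 ]), 'tool_pos': array([0.522, 0.179, 0.332]), 'tool_rot': array([-1.79946e+02, -7.80000e-02,  7.01860e+01])}
```

View pics/w2.png

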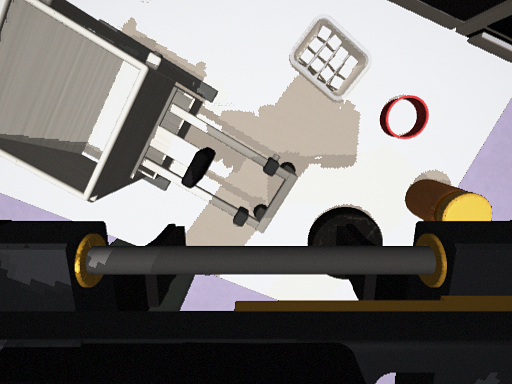

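View pics/w3.png

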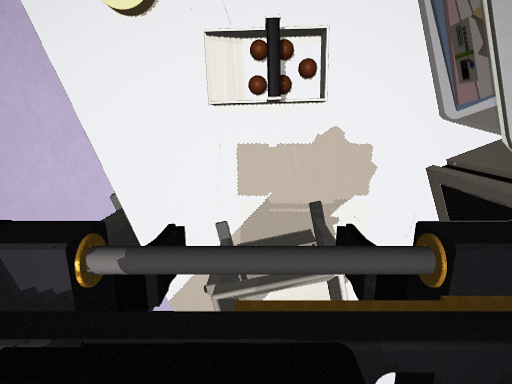

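w3 shows the tray with all five truffles: bail (273,18)-(273,100), lip side on the left at (206,30)-(213,104), +x wall at x≈328.

```bash
python3 - <<'E'
from h import *
crop('w3',195,5,150,110,5,'c3')
crop('w1',60,20,180,180,4,'c4')
crop('w2',60,60,250,180,3.2,'c5')
E
```

```text
(no output)
```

View pics/c3.png

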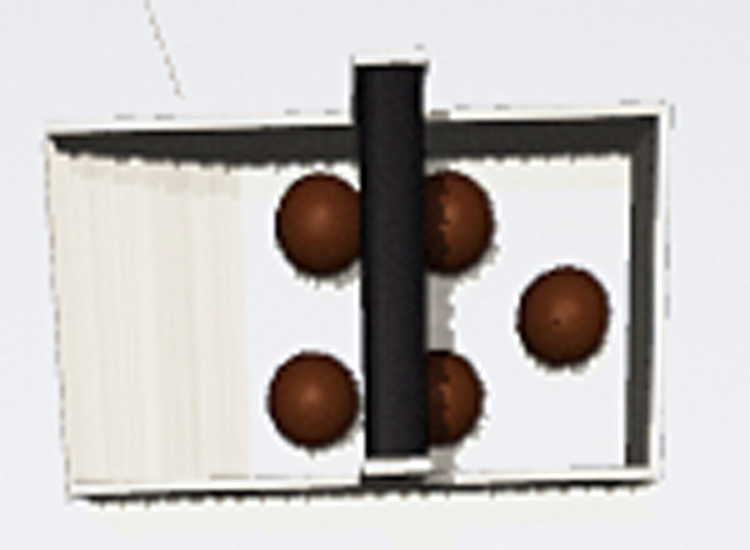

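View pics/c4.png

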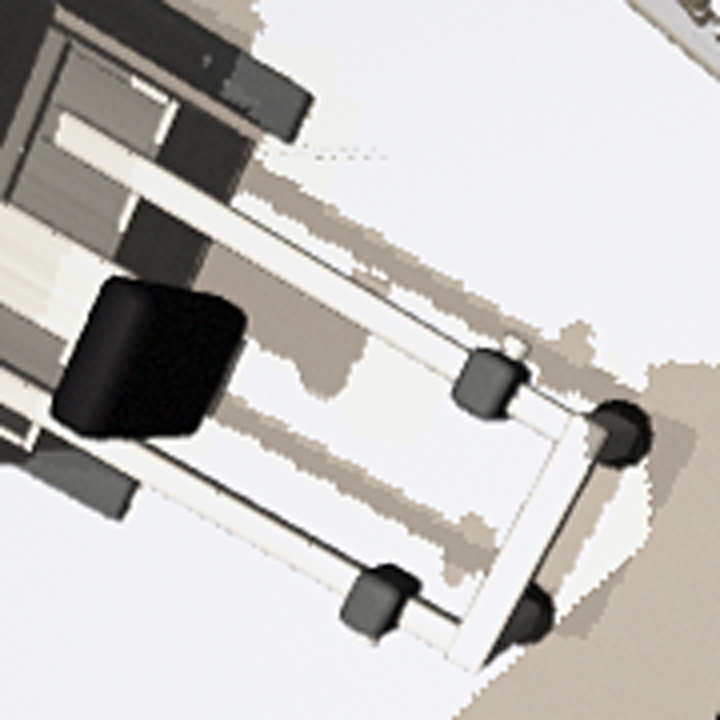

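View pics/c5.png

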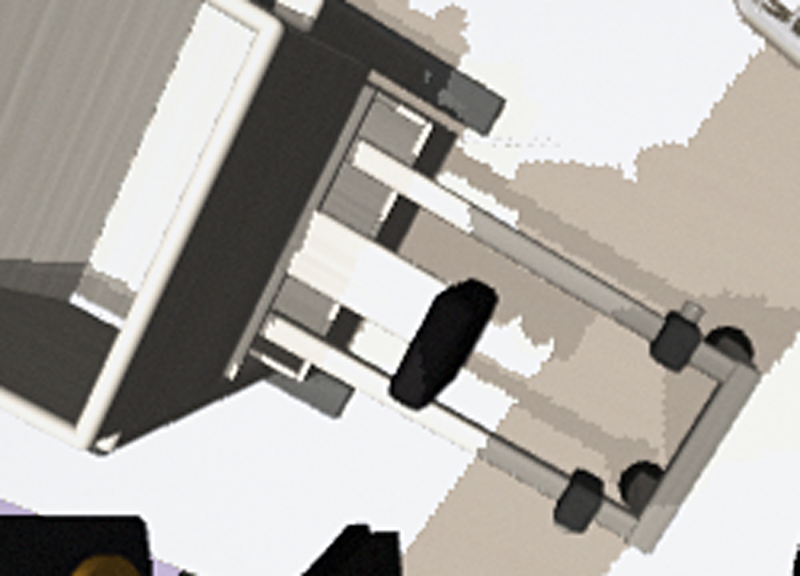

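```bash
python3 - <<'E'
from fit import *
S=load('side0');C=load('scene0');W=load('w3');W1=load('w1');W2=load('w2')
def mk(x0,y0,k): return lambda x,y:np.array([x0+(x+.5)/k-.5,y0+(y+.5)/k-.5])
s=mk(205,135,6);c=mk(200,165,5.7);w=mk(195,5,5);a=mk(60,20,4);b=mk(60,60,3.2)
Tw=[(W,w(48,128),(-75,42,36)),(W,w(665,105),(72,42,36)),(W,w(658,478),(72,-42,36)),(W,w(70,492),(-75,-42,36)),
(W,w(391,57),(5,42,77)),(W,w(397,468),(5,-42,77))]
Ts=[(S,s(232,565),(72,-42,36)),(S,s(180,660),(72,42,36)),(S,s(428,722),(-75,42,36)),(S,s(463,625),(-75,-42,36))]
for o,n in ((Tw,'w'),(Tw+Ts,'w+s')):
  p,r=fit(o,(.57,.3,-.34),False); print(n,np.round(p,4),np.degrees(p[2]));print(np.round(r,1).tolist())
# bail height: triangulate bail top ends side + wrist
for ps,pw in (((290,632),(391,57)),((333,541),(397,468))): print('bail end',tri((S,s(*ps)),(W,w(*pw))))
# hopper
t=lambda pa,pb:tri((W1,a(*pa)),(W2,b(*pb)))
print('handle top corners')
for n,pa,pb in (('supp far end',(590,415),(745,365)),('supp near end',(470,665),(645,545)),
  ('collar far',(490,385),(677,340)),('collar near',(375,603),(578,503))): print(n,t(pa,pb))
E
```

```text
w [ 0.5741  0.2998 -0.3169] -18.159682904974296
[[-1.2, -0.9], [1.0, -0.3], [0.6, 0.5], [-0.5, 1.2], [-0.1, -1.1], [0.1, 1.7]]
w+s [ 0.5741  0.3001 -0.3183] -18.235151036673514
[[-1.2, -1.2], [1.0, -0.4], [0.4, 0.4], [-0.6, 1.0], [-0.2, -1.4], [-0.1, 1.5], [-0.6, -0.8], [-0.3, -0.4], [-0.5, -1.0], [0.3, -1.9]]
bail end (array([0.59129719, 0.33732756, 0.07636189]), [0.5, 0.5])
bail end (array([0.5665001 , 0.26027736, 0.07253944]), [0.1, 0.1])
handle top corners
supp far end (array([ 0.51291652, -0.18821525,  0.06789953]), [0.7, 0.7])
supp near end (array([ 0.43130163, -0.18183586,  0.06981372]), [0.6, 0.6])
collar far (array([ 0.51083145, -0.16027583,  0.07324922]), [0.5, 0.5])
collar near (array([ 0.43886813, -0.15075159,  0.0749492 ]), [0.2, 0.2])
```

```bash
cat > fk.py <<'E'
import numpy as np, itertools
from scipy.optimize import least_squares
from scipy.spatial.transform import Rotation as Ro
D=[([67.787,18.44,-4.015,83.174,1.294,78.542,-3.261],[.25399,-.59787,.29116],[-179.89,.005,23.021]),
([44.978,6.15,-19.685,93.52,1.941,80.679,-41.369],[.479,-.270,.332],[-179.909,-.124,23.547]),
([39.008,2.007,-25.,97.755,.79,80.415,-52.727],[.492,-.154,.333],[-179.952,-.051,23.383]),
([18.105,8.826,-43.905,92.595,6.088,81.054,-46.22],[.522,.179,.332],[-179.946,-.078,70.186])]
ax='zyzyzyz'
def fk(q,sg,p,tool):
    # p: d0,L1,ae,L2,aw,L3 ; offsets along x at elbow and wrist
    R=Ro.identity();t=np.zeros(3)
    off=[(0,0,0),(0,0,p[0]),(0,0,0),(p[2],0,p[1]),(-p[2]+p[6],0,p[3]),(0,0,0),(p[4],0,p[5])]
    for i in range(7):
        t=t+R.apply(off[i]); R=R*Ro.from_euler(ax[i],sg[i]*q[i],degrees=True)
    return t,R*Ro.from_euler('z',tool,degrees=True)
if __name__=='__main__':
    for sg in itertools.product([1,-1],repeat=7):
        if sg[1]<0 or sg[3]<0 or sg[5]<0: continue
        e=[];ts=[]
        Rs=[fk(q,sg,[0]*7,0)[1] for q,_,_ in D]
        Rm=[Ro.from_euler('xyz',r,degrees=True) for _,_,r in D]
        # base yaw & tool yaw
        def f(v): return np.concatenate([(Rm[i].inv()*Ro.from_euler('z',v[0],degrees=True)*Rs[i]*Ro.from_euler('z',v[1],degrees=True)).as_rotvec() for i in range(4)])
        best=min((least_squares(f,[x,y]) for x in(0,90,180,270) for y in (0,90,180,270)),key=lambda r:r.cost)
        print(sg,best.cost,best.x) if best.cost<.3 else 0
E
python3 fk.py
```

```text
(-1, 1, -1, 1, 1, 1, -1) 0.02586377853641393 [ 0.18730909 89.36200396]
(-1, 1, -1, 1, -1, 1, -1) 5.25596396448315e-10 [360.10231914  90.10271934]
```

```bash
cat >> fk.py <<'E'
SG=(-1,1,-1,1,-1,1,-1)
def fitL():
    f=lambda p:np.concatenate([(fk(q,SG,p,90)[0]-t)*1000 for q,t,_ in D]+[[1e-2*(p[2])*1000]])
    r=least_squares(f,[.33,.4,0,.4,.1,.3,0]); return r.x,r.fun
E
python3 - <<'E'
from fk import *
p,f=fitL(); print(np.round(p,4)); print(np.round(f,1))
E
```

```text
[-8.1500e+00  3.9330e-01  6.1000e-03  5.3770e-01  6.3100e-02 -7.9769e+00
 -1.9870e-01]
[21.6  9.  -0.2 -4.2  0.4  0.3  6.5 11.7 -0.7  1.5 -5.4  0.6  0.1]
```

```bash
cat >> fk.py <<'E'
def fk2(q,P):
    P=np.array(P).reshape(4,3)  # base->sh (0,0,d) ; sh->elbow ; elbow->wrist ; wrist->TCP
    R=Ro.identity();t=np.zeros(3);off={1:P[0],3:P[1],5:P[2]}
    for i in range(7):
        if i in off: t=t+R.apply(off[i])
        if i==6: t=t+R.apply(P[3])
        R=R*Ro.from_euler(ax[i],SG[i]*q[i],degrees=True)
    return t,R*Ro.from_euler('z',90,degrees=True)
P0=np.array([0,0,.34, 0,0,.4, 0,0,.4, .09,0,.3])
def fit2(lam=10):
    f=lambda p:np.concatenate([(fk2(q,p)[0]-t)*1000 for q,t,_ in D]+[lam*(p-P0)])
    r=least_squares(f,P0); return r.x,r.fun
E
python3 - <<'E'
from fk import *
for l in (1,10,50):
  p,f=fit2(l); print(np.round(p.reshape(4,3),4).tolist()); print(np.round(f[:12],1))
E
```

```text
[[0.0002, -0.0153, 0.329], [0.0092, -0.0007, 0.4667], [-0.01, -0.0052, 0.4495], [-0.0518, -0.0052, 0.3971]]
[ 0.1  0.  -0.   0.  -0.   0.  -0.1 -0.1  0.   0.   0.1 -0. ]
[[0.0004, -0.0158, 0.2956], [0.005, -0.0075, 0.4673], [0.0038, -0.0016, 0.4852], [-0.0231, -0.0016, 0.345]]
[ 0.1  0.1 -0.1  0.1 -0.1  0.2 -0.1 -0.1 -0.1 -0.   0.1 -0. ]
[[0.0028, -0.0174, 0.3028], [0.0096, -0.0065, 0.4606], [0.0109, -0.001, 0.4925], [-0.012, -0.001, 0.3367]]
[ 0.1  1.1 -0.8  0.5 -0.4  0.4  0.5 -0.6  0.3 -0.5 -0.2  0.2]
```

```bash
cat > ik.py <<'E'
from fk import *
Pm,_=fit2(10)
lo=np.array([-163.93,-17.29,-79.2,3.27,-89.18,5.43,-154.24]);hi=np.array([163.93,119.83,71.16,140.29,269.18,117.66,154.24])
Rt=np.array([[0,1,0],[1,0,0],[0,0,-1]],float)
hop=np.array([.494,.010]);hy=np.radians(82.6)
def h2w(x,y): return hop+np.array([x*np.cos(hy)-y*np.sin(hy),x*np.sin(hy)+y*np.cos(hy)])/1000
def pose(psi,tilt,lip,grip=(5,0,68)):
    R=Ro.from_euler('z',psi,degrees=True)*Ro.from_euler('y',-tilt,degrees=True)
    t=np.array(lip)+R.apply(np.array([grip[0]+78,0,grip[2]-19+51])/1000)
    return t,R*Ro.from_matrix(Rt)
def ik(t,R,q0,n=1):
    def f(q):
        a,B=fk2(q,Pm); return np.concatenate([(a-t)*1000/5,(B.inv()*R).as_rotvec()*180/np.pi/2,(q-q0)*1e-3])
    r=least_squares(f,np.clip(q0,lo+1,hi-1),bounds=(lo+2,hi-2)); a,B=fk2(r.x,Pm)
    return r.x,np.linalg.norm(a-t)*1000,np.degrees((B.inv()*R).magnitude())
E
python3 - <<'E'
from ik import *
q0=np.array([18.1,8.8,-43.9,92.6,6.1,81,-46.2])
rng=np.random.default_rng(0)
for psi in range(-90,136,15):
    d=np.array([np.cos(np.radians(psi)),np.sin(np.radians(psi))])
    c=h2w(27.5,0)+d*.035; lip=[c[0],c[1],.182]
    best=None
    for k in range(4):
        qs=q0 if k==0 else q0+rng.normal(0,30,7)
        t,R=pose(psi,50,lip); r=ik(t,R,qs)
        if best is None or r[1]+r[2]<best[1]+best[2]-.01: best=r
    print(psi,np.round(t,3),np.round(best[0],0),round(best[1],1),round(best[2],1))
E
```

```text
Traceback (most recent call last):
  File "ik.py", line 14, in ik
    r=least_squares(f,np.clip(q0,lo+1,hi-1),bounds=(lo+2,hi-2)); a,B=fk2(r.x,Pm)
ValueError: Initial guess is outside of provided bounds
```

```bash
sed -i 's/np.clip(q0,lo+1,hi-1)/np.clip(q0,lo+3,hi-3)/' ik.py
cat > t1.py <<'E'
from ik import *
q0=np.array([18.1,8.8,-43.9,92.6,6.1,81,-46.2])
rng=np.random.default_rng(0)
for psi in range(-90,136,15):
    d=np.array([np.cos(np.radians(psi)),np.sin(np.radians(psi))])
    c=h2w(27.5,0)+d*.035; lip=[c[0],c[1],.182]
    best=None
    for k in range(4):
        qs=q0 if k==0 else q0+rng.normal(0,30,7)
        t,R=pose(psi,50,lip); r=ik(t,R,qs)
        if best is None or r[1]+r[2]<best[1]+best[2]-.01: best=r
    print(psi,np.round(t,3),np.round(best[0],0),round(best[1],1),round(best[2],1))
E
python3 t1.py
```

```text
-90 [0.498 0.026 0.31 ] [  -5.   17.  -34.  100.   46.  102. -135.] 0.0 0.0
-75 [0.501 0.026 0.31 ] [   2.   10.  -41.  108.   50.   92. -127.] 0.0 0.0
-60 [0.503 0.027 0.31 ] [  11.    1.  -49.  117.   52.   78. -116.] 0.0 0.0
-45 [0.506 0.029 0.31 ] [  24.  -13.  -55.  125.   46.   58. -100.] 0.0 0.0
-30 [0.508 0.031 0.31 ] [-22. -15. -11. 132.  55.  54. -95.] 2.6 1.9
-15 [0.509 0.034 0.31 ] [-20. -15. -11. 132.  55.  48. -84.] 15.1 10.0
0 [0.509 0.037 0.31 ] [-11. -15. -10. 129.  37.  40. -51.] 29.6 16.6
15 [0.509 0.04  0.31 ] [ 23. -15. -10. 131. -56.  43.  70.] 23.1 14.1
30 [0.508 0.043 0.31 ] [ 27. -15. -10. 132. -62.  49.  87.] 9.5 6.6
45 [0.506 0.046 0.31 ] [ 24. -14.  -5. 130. -59.  55.  96.] 0.0 0.0
60 [0.503 0.047 0.31 ] [ 37.  -5. -14. 122. -56.  68. 108.] 0.0 0.0
75 [0.501 0.049 0.31 ] [ 48.   4. -27. 113. -49.  77. 114.] 0.0 0.0
90 [0.498 0.049 0.31 ] [ 83.  30. -77. 104. -21.  75. 102.] 0.0 0.0
105 [0.495 0.049 0.31 ] [ 73.  40. -77.  96. -10.  85. 103.] 0.0 0.0
120 [0.492 0.047 0.31 ] [ 64.  47. -77.  88.  -2.  96. 105.] 0.0 0.0
135 [0.489 0.046 0.31 ] [ 55.  52. -77.  81.   4. 106. 110.] 0.0 0.0
```

```bash
cat > t2.py <<'E'
from ik import *
import sys
psiE=float(sys.argv[1])
q=np.array([18.1,8.8,-43.9,92.6,6.1,81,-46.2])
d=np.array([np.cos(np.radians(psiE)),np.sin(np.radians(psiE))])
c=h2w(27.5,0)+d*.037
A=[]
for f in np.linspace(0,1,8):  # rotate in place & height
    psi=-18.2+f*(psiE+18.2); b=np.array([.579,.2985])+f*np.array([-.06,-.06]); 
    R=Ro.from_euler('z',psi,degrees=True)*Ro.from_matrix(Rt); A.append((np.array([*b,.195+.049+.051+.005]),R,psi))
E1,R1=pose(psiE,0,[*c,.197]); s=A[-1][0]
for f in np.linspace(.25,1,4): A.append((s+f*(E1-s),R1,psiE))
for t in np.arange(5,56,5): A.append((*pose(psiE,t,[*c,.195]),t))
for t,R,l in A:
    q,e,r=ik(t,R,q); print(round(l),np.round(t,3),np.round(q,0),round(e,1),round(r,1))
E
python3 t2.py 75
```

```text
-18 [0.579 0.298 0.3  ] [  2.  23. -42.  81.  16.  81. -59.] 0.0 0.0
-5 [0.57 0.29 0.3 ] [  5.  23. -45.  83.  16.  81. -45.] 0.0 0.0
8 [0.562 0.281 0.3  ] [  8.  22. -47.  84.  16.  81. -32.] 0.0 0.0
22 [0.553 0.273 0.3  ] [ 11.  21. -50.  86.  16.  80. -19.] 0.0 0.0
35 [0.545 0.264 0.3  ] [ 14.  20. -53.  88.  16.  80.  -5.] 0.0 0.0
48 [0.536 0.256 0.3  ] [ 17.  19. -55.  89.  16.  80.   9.] 0.0 0.0
62 [0.528 0.247 0.3  ] [ 20.  18. -58.  91.  16.  80.  22.] 0.0 0.0
75 [0.519 0.238 0.3  ] [ 24.  17. -61.  93.  15.  79.  36.] 0.0 0.0
75 [0.521 0.217 0.299] [ 27.  16. -61.  93.  15.  79.  39.] 0.0 0.0
75 [0.524 0.196 0.298] [ 29.  15. -61.  94.  14.  78.  41.] 0.0 0.0
75 [0.526 0.175 0.298] [ 32.  14. -61.  95.  13.  78.  44.] 0.0 0.0
75 [0.529 0.153 0.297] [ 34.  14. -60.  96.  12.  78.  47.] 0.0 0.0
5 [0.526 0.144 0.302] [ 40.  10. -61.  98.   5.  74.  54.] 0.0 0.0
10 [0.524 0.135 0.308] [ 46.   6. -60. 100.  -3.  72.  62.] 0.0 0.0
15 [0.521 0.125 0.313] [ 50.   3. -58. 102. -12.  71.  70.] 0.0 0.0
20 [0.518 0.115 0.317] [ 53.   1. -56. 104. -20.  71.  78.] 0.0 0.0
25 [0.516 0.105 0.321] [ 56.  -1. -53. 106. -27.  71.  85.] 0.0 0.0
30 [0.513 0.094 0.323] [ 58.  -1. -51. 107. -32.  72.  92.] 0.0 0.0
35 [0.51  0.083 0.325] [ 60.  -1. -49. 109. -37.  73.  98.] 0.0 0.0
40 [0.507 0.072 0.325] [ 62.   0. -47. 110. -42.  75. 103.] 0.0 0.0
45 [0.504 0.061 0.324] [ 64.   2. -45. 111. -45.  76. 108.] 0.0 0.0
50 [0.501 0.051 0.323] [ 65.   4. -44. 112. -48.  78. 112.] 0.0 0.0
55 [0.498 0.04  0.32 ] [ 67.   7. -43. 113. -51.  79. 117.] 0.0 0.0
```

>>> drive_tool:
  commands:
    - [2,0.2,0,0,0,0,1]
    - [3,0.3,1,0,0,-0.8,1]
    - [3.2,0.3,2,0,0,-0.8,1]
    - [3,0.3,3,0,0,0,1]
    - [2,0.2,3,0,0,0,1]
    - [0,0,3.5,0,0,0,1]
    - [0,0,3,0,0,0,1]
    - [0,0,2,0,0,0,1]
    - [0,0,0,0,0,0,1]
    - [0,0,0,0,0,0,1]

```text
time_s: 3.55
tool_pos: [0.5784, 0.2929, 0.1564]
tool_rot: [-179.9, 0.2, 71.3]
force: [0.9, 0.1, 0.6]
grip_width: 0.0868
```

```bash
python3 - <<'E'
from h import *
o=env.get_obs();print({k:np.round(o[k],3) for k in ('time_s','qpos','tool_pos','tool_rot')})
d=snap('side','s1');crop('s1',200,170,140,105,5.7,'c6')
E
```

```text
{'time_s': np.float64(3.55), 'qpos': array([  2.712,  29.81 , -42.194,  90.968,  21.243,  67.697, -62.603]), 'tool_pos': array([0.578, 0.293, 0.156]), 'tool_rot': array([-179.948,    0.21 ,   71.337])}
```

View pics/c6.png

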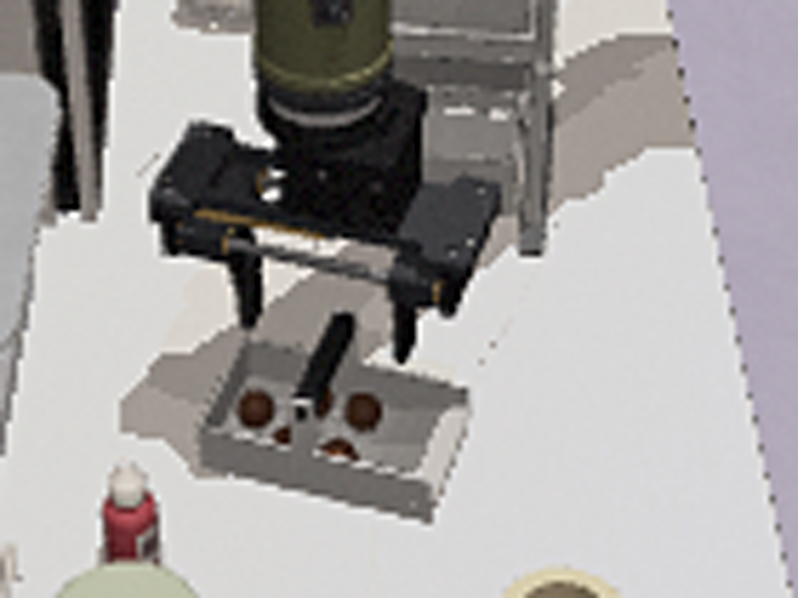

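Both fingers straddle the bail (crop (250,300) and (405,345), with the bar between). I'll go down and close.

>>> drive_tool:
  commands:
    - [0.3,0,1.5,0,0,0,1]
    - [0.2,0,1.5,0,0,-0.4,1]
    - [0,0,0.7,0,0,0,1]
    - [0,0,0,0,0,0,1]
    - [0,0,0,0,0,0,0]
    - [0,0,0,0,0,0,0]
    - [0,0,0,0,0,0,0]
    - [0,0,0,0,0,0,0]
    - [0,0,0,0,0,0,0]
    - [0,0,0,0,0,0,0]
    - [0,0,0,0,0,0,0]
    - [0,0,0,0,0,0,0]
  force: 45

```text
time_s: 4.6
tool_pos: [0.5789, 0.3013, 0.1209]
tool_rot: [180.0, 0.0, 72.0]
force: [0.5, -0.4, 0.8]
grip_width: 0.0419
```

>>> drive_tool:
  commands:
    - [0,0,0,0,0,0,0]
    - [0,0,0,0,0,0,0]
    - [0,0,0,0,0,0,0]
    - [0,0,0,0,0,0,0]
    - [0,0,0,0,0,0,0]
    - [0,0,0,0,0,0,0]
    - [0,0,0,0,0,0,0]
  force: 45

```text
time_s: 5.18
tool_pos: [0.5792, 0.3011, 0.1208]
tool_rot: [180.0, -0.0, 72.0]
force: [1.0, 0.6, -0.8]
grip_width: 0.0136
```

>>> drive_tool:
  commands:
    - [0,0,0,0,0,0,0]
    - [0,0,-0.3,0,0,0,0]
    - [0,0,-0.7,0,0,0,0]
    - [0,0,-1.2,0,0,0,0]
    - [0,0,-1.6,0,0,0,0]
    - [0,0,-2,0,0,0,0]
    - [0,0,-2.2,0,0,0,0]
    - [0,0,-2.2,0,0,0,0]
    - [0,0,-2.2,0,0,0,0]
    - [0,0,-2,0,0,0,0]
    - [0,0,-1.7,0,0,0,0]
    - [0,0,-1.3,0,0,0,0]
    - [0,0,-0.9,0,0,0,0]
    - [0,0,-0.5,0,0,0,0]
    - [0,0,-0.2,0,0,0,0]
    - [0,0,0,0,0,0,0]

```text
time_s: 6.52
tool_pos: [0.5787, 0.3012, 0.3105]
tool_rot: [-180.0, 0.0, 72.0]
force: [0.7, 0.5, -4.1]
grip_width: 0.0136
```

```bash
python3 - <<'E'
from h import *
o=env.get_obs();print({k:np.round(o[k],3) for k in ('time_s','qpos','tool_pos','tool_rot','force','wrist_torque')})
d=snap('side','s2');crop('s2',180,120,180,135,4.4,'c7')
E
```

```text
{'time_s': np.float64(6.517), 'qpos': array([  3.239,  24.075, -44.946,  79.938,  16.88 ,  82.869, -59.248]), 'tool_pos': array([0.579, 0.301, 0.311]), 'tool_rot': array([-1.79977e+02,  2.90000e-02,  7.20240e+01]), 'force': array([ 0.708,  0.483, -4.052]), 'wrist_torque': array([-0.021, -0.054, -0.027])}
```

View pics/c7.png

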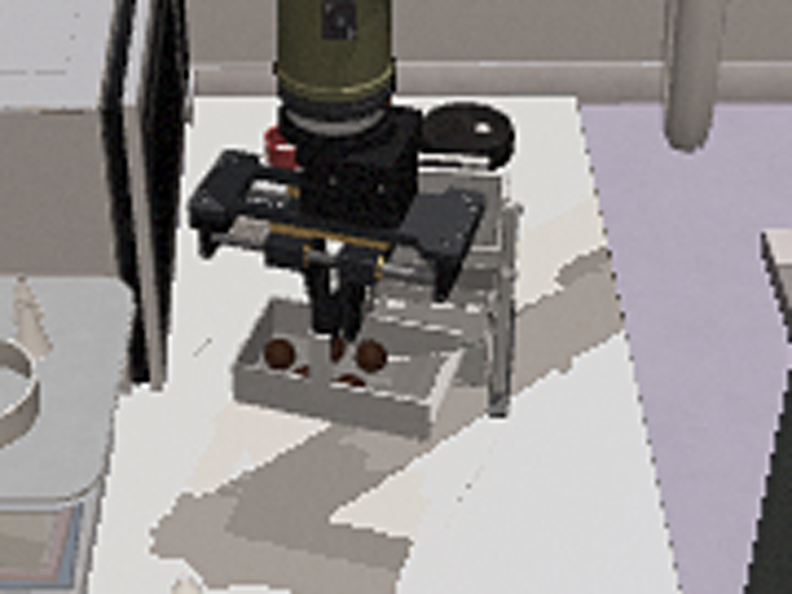

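The tray hangs level with the truffles in it. Next I turn it by 93° in place.

>>> drive_tool:
  commands:
    - [0,0,0,0,0,-0.5,0]
    - [0,0,0,0,0,-1.5,0]
    - [0,0,0,0,0,-2.5,0]
    - [0,0,0,0,0,-3.5,0]
    - [0,0,0,0,0,-4.5,0]
    - [0,0,0,0,0,-5,0]
    - [0,0,0,0,0,-5,0]
    - [0,0,0,0,0,-5,0]
    - [0,0,0,0,0,-5,0]
    - [0,0,0,0,0,-5,0]
    - [0,0,0,0,0,-5,0]
    - [0,0,0,0,0,-5,0]
    - [0,0,0,0,0,-5,0]
    - [0,0,0,0,0,-5,0]
    - [0,0,0,0,0,-5,0]
    - [0,0,0,0,0,-5,0]
    - [0,0,0,0,0,-5,0]
    - [0,0,0,0,0,-5,0]
    - [0,0,0,0,0,-5,0]
    - [0,0,0,0,0,-4,0]

```text
time_s: 8.23
tool_pos: [0.5789, 0.301, 0.3102]
tool_rot: [-180.0, -0.0, 158.8]
force: [0.7, 0.6, -4.1]
grip_width: 0.0134
```

>>> drive_tool:
  commands:
    - [0,0,0,0,0,-3,0]
    - [0,0,0,0,0,-2.5,0]
    - [0,0,0,0,0,-1.5,0]
    - [0,0,0,0,0,-0.5,0]
    - [0,0,0,0,0,0,0]

```text
time_s: 8.65
tool_pos: [0.5789, 0.3012, 0.3105]
tool_rot: [-180.0, -0.0, 166.0]
force: [0.5, -0.3, -3.9]
grip_width: 0.013
```

```bash
cat > plan.py <<'E'
from h import *
from ik import *
def delta(t,R=None):
    o=env.get_obs(); Rc=Ro.from_euler('xyz',o['tool_rot'],degrees=True)
    print('time',round(o['time_s'],2),'q',np.round(o['qpos'],1),'F',np.round(o['force'],1),'pos',np.round(o['tool_pos'],4),'rot',np.round(o['tool_rot'],2))
    print('shift cm',np.round(Rc.inv().apply(np.array(t)-o['tool_pos'])*100,2))
    if R is not None: print('turn deg',np.round(np.degrees((Rc.inv()*R).as_rotvec()),2))
E
python3 - <<'E'
from plan import *
psi=75
d=np.array([np.cos(np.radians(psi)),np.sin(np.radians(psi))]);c=h2w(27.5,0)+d*.037
t,R=pose(psi,0,[*c,.200],(5,0,70)); print(t,c); delta(t,R)
E
```

```text
[0.52860016 0.15318206 0.302     ] [0.50711818 0.07301021]
time 8.65 q [ 13.3  30.4 -62.3  79.6  26.7  85.7  28.5] F [ 0.5 -0.3 -3.9] pos [0.5789 0.3012 0.3105] rot [-1.7998e+02 -3.0000e-02  1.6603e+02]
shift cm [  1.3  -15.57   0.85]
turn deg [-0.02 -0.03  1.03]
```

>>> drive_tool:
  commands:
    - [0,-0.2,0,0,0,0,0]
    - [0,-0.5,0,0,0,0,0]
    - [0.1,-0.8,0,0,0,0,0]
    - [0.1,-1.1,0,0,0,0,0]
    - [0.1,-1.4,0,0,0,0.5,0]
    - [0.1,-1.5,0,0,0,0.5,0]
    - [0.2,-1.5,0,0,0,0,0]
    - [0.2,-1.5,0,0,0,0,0]
    - [0.1,-1.5,0,0,0,0,0]
    - [0.1,-1.4,0,0,0,0,0]
    - [0.1,-1.2,0.1,0,0,0,0]
    - [0.1,-1,0.1,0,0,0,0]
    - [0.1,-0.8,0.1,0,0,0,0]
    - [0,-0.6,0.1,0,0,0,0]
    - [0,-0.4,0.1,0,0,0,0]
    - [0,-0.2,0,0,0,0,0]
    - [0,0,0,0,0,0,0]
    - [0,0,0,0,0,0,0]

```text
time_s: 10.15
tool_pos: [0.5268, 0.154, 0.306]
tool_rot: [180.0, 0.0, 165.0]
force: [0.6, -0.0, -4.3]
grip_width: 0.0136
```

```bash
python3 - <<'E'
from plan import *
psi=75
d=np.array([np.cos(np.radians(psi)),np.sin(np.radians(psi))]);c=h2w(27.5,0)+d*.037
t,R=pose(psi,0,[*c,.200],(5,0,70)); delta(t,R)
d=snap('side','s3');crop('s3',190,100,160,120,5,'c8')
d=snap('wrist','w4')
E
```

```text
time 10.15 q [ 40.3  16.  -69.1  94.8  15.1  79.7  44.3] F [ 0.6 -0.  -4.3] pos [0.5268 0.154  0.306 ] rot [1.7998e+02 1.0000e-02 1.6503e+02]
shift cm [-0.19 -0.03  0.4 ]
turn deg [0.02 0.01 0.03]
```

View pics/c8.png

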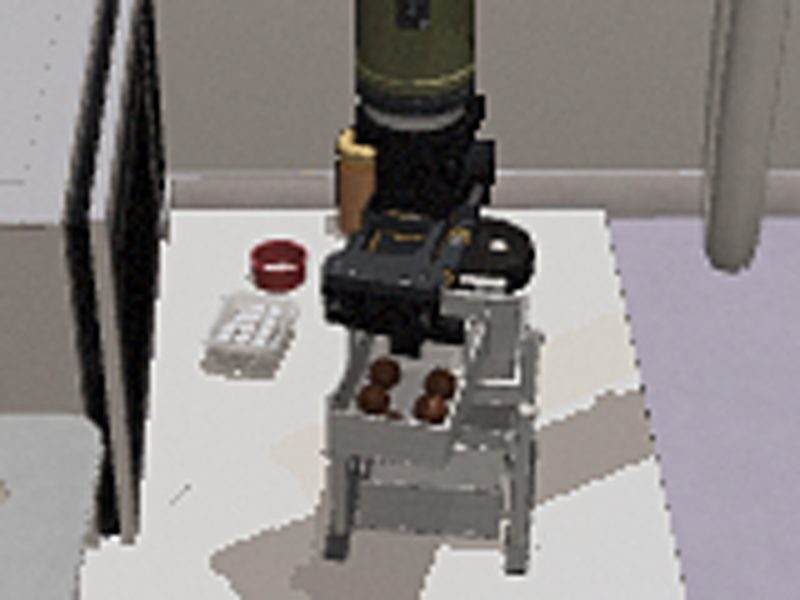

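View pics/w4.png

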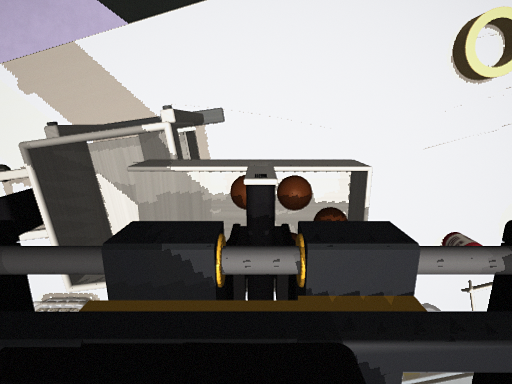

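```bash
python3 - <<'E'
from plan import *
W=load('w4');S=load('s3')
im=W['img'].copy()
for k in ((86,64),(-31,64),(-31,-64),(86,-64)):
    X=np.array([*h2w(*k),.168]); p=proj(W,X); print(k,np.round(p,0)); cv2.circle(im,tuple(int(v) for v in p),3,(0,0,255),-1)
o=env.get_obs();Rc=Ro.from_euler('xyz',o['tool_rot'],degrees=True)
for l in ((-75,-42,36),(-75,42,36),(72,42,36),(-78,0,19)):
    X=o['tool_pos']+Rc.apply(Rt.T@(np.array(l)-np.array([5,0,70+51]))/1000); p=proj(W,X); print(l,np.round(X,3),np.round(p)); cv2.circle(im,tuple(int(v) for v in p),3,(255,0,0),-1)
cv2.imwrite('pics/o1.png',im)
E
```

```text
(86, 64) [167. 120.]
(-31, 64) [ 16. 141.]
(-31, -64) [ 65. 291.]
(86, -64) [199. 274.]
(-75, -42, 36) [0.547 0.066 0.221] [143. 292.]
(-75, 42, 36) [0.466 0.088 0.221] [129. 167.]
(72, 42, 36) [0.503 0.23  0.221] [376. 167.]
(-78, 0, 19) [0.505 0.074 0.204] [142. 224.]
```

View pics/o1.png

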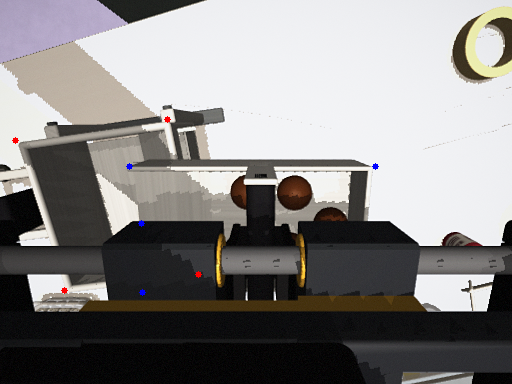

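>>> drive_tool:
  commands:
    - [0,-0.18,-0.14,-1,0,0,0]
    - [0,-0.36,-0.28,-2,0,0,0]
    - [0,-0.54,-0.42,-3,0,0,0]
    - [0,-0.54,-0.42,-3,0,0,0]
    - [0,-0.54,-0.42,-3,0,0,0]
    - [0,-0.54,-0.42,-3,0,0,0]
    - [0,-0.36,-0.28,-2,0,0,0]
    - [0,-0.36,-0.28,-2,0,0,0]
    - [0,-0.36,-0.28,-2,0,0,0]
    - [0,-0.36,-0.28,-2,0,0,0]
    - [0,-0.36,-0.28,-2,0,0,0]
    - [0,-0.36,-0.28,-2,0,0,0]
    - [0,-0.36,-0.28,-2,0,0,0]
    - [0,-0.36,-0.28,-2,0,0,0]

```text
time_s: 11.42
tool_pos: [0.5101, 0.0923, 0.3338]
tool_rot: [149.0, 0.1, 165.1]
force: [-0.3, 0.3, -3.0]
grip_width: 0.0136
```

```bash
python3 - <<'E'
from plan import *
c=np.array([.505,.074,.204])
t,R=pose(75,45,c,(5,0,70)); delta(t,R)
snap('scene','e1');d=snap('side','s4');crop('s4',190,100,160,120,5,'c9')
E
```

```text
time 11.42 q [ 75.5  -3.  -68.7 105.4 -34.9  74.   91.3] F [-0.3  0.3 -3. ] pos [0.5101 0.0923 0.3338] rot [1.4903e+02 7.0000e-02 1.6514e+02]
shift cm [ 0.03 -2.73 -1.75]
turn deg [-14.03  -0.03   0.16]
```

View pics/c9.png

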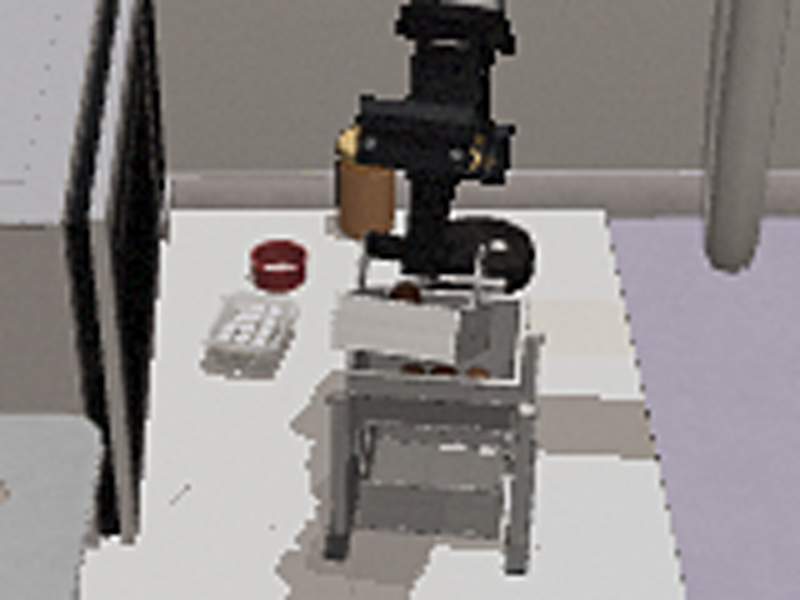

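Three truffles are already in the hopper at crop (410-480,372) and at least one is still in the tray at (405,290). I'll keep tipping.

>>> drive_tool:
  commands:
    - [0,-0.36,-0.28,-2,0,0,0]
    - [0,-0.36,-0.28,-2,0,0,0]
    - [0,-0.36,-0.28,-2,0,0,0]
    - [0,-0.36,-0.28,-2,0,0,0]
    - [0,-0.36,-0.28,-2,0,0,0]
    - [0,-0.36,-0.28,-2,0,0,0]
    - [0,-0.36,-0.28,-2,0,0,0]
    - [0,-0.36,-0.28,-2,0,0,0]
    - [0,-0.36,-0.28,-2,0,0,0]
    - [0,-0.18,-0.14,-1,0,0,0]
    - [0,0,0,0,0,0,0]
    - [0,0,0,0,0,0,0]
    - [0,0,0,0,0,0,0]
    - [0,0,0,0,0,0,0]
    - [0,0,0,0,0,0,0]

```text
time_s: 12.77
tool_pos: [0.4992, 0.0508, 0.3327]
tool_rot: [130.1, 0.0, 165.1]
force: [0.7, 0.0, -3.1]
grip_width: 0.0134
```

```bash
python3 - <<'E'
from plan import *
c=np.array([.505,.074,.204])
t,R=pose(75,50,c,(5,0,70)); delta(t,R)
d=snap('scene','e2');d=snap('side','s5');crop('s5',190,100,160,120,5,'c10');crop('e2',250,130,100,100,6,'c11')
E
```

```text
time 12.77 q [ 79.9   2.3 -62.2 110.8 -49.3  77.6 108.3] F [ 0.7  0.  -3.1] pos [0.4992 0.0508 0.3327] rot [1.3006e+02 3.0000e-02 1.6508e+02]
shift cm [ 0.04 -0.02 -0.1 ]
turn deg [-0.06 -0.04  0.08]
```

View pics/c10.png

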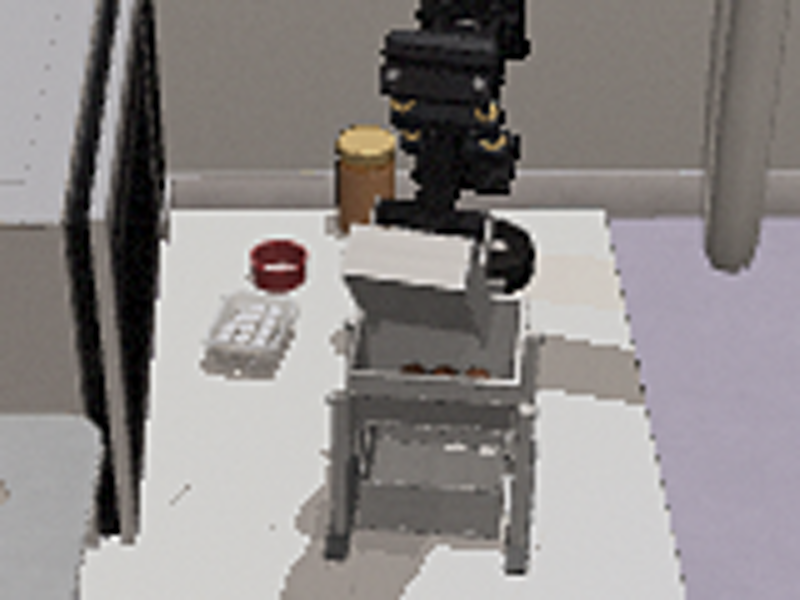

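View pics/c11.png

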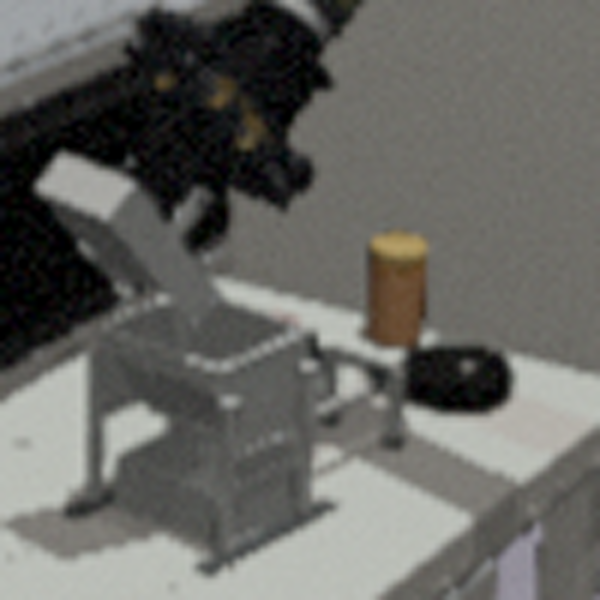

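```bash
python3 - <<'E'
from plan import *
snap('wrist','w5')
E
```

```text
(no output)
```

View pics/w5.png

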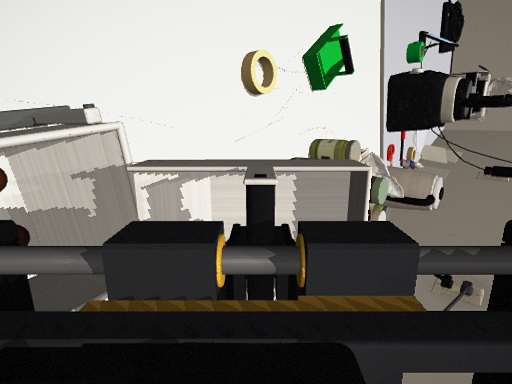

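The visible half of the tray is empty. I'll bring it back level.

>>> drive_tool:
  commands:
    - [0,0.35,0.29,2,0,0,0]
    - [0,0.69,0.6,4,0,0,0]
    - [0,0.69,0.6,4,0,0,0]
    - [0,0.69,0.6,4,0,0,0]
    - [0,0.69,0.6,4,0,0,0]
    - [0,0.69,0.6,4,0,0,0]
    - [0,0.69,0.6,4,0,0,0]
    - [0,0.69,0.6,4,0,0,0]
    - [0,0.69,0.6,4,0,0,0]
    - [0,0.69,0.6,4,0,0,0]
    - [0,0.69,0.6,4,0,0,0]
    - [0,0.69,0.6,4,0,0,0]
    - [0,0.69,0.6,4,0,0,0]
    - [0,0,0,0,0,0,0]
    - [0,0,0,0,0,0,0]

```text
time_s: 14.17
tool_pos: [0.5258, 0.1567, 0.3053]
tool_rot: [179.8, -0.2, 165.3]
force: [0.9, -0.6, -3.6]
grip_width: 0.0137
```

```bash
python3 - <<'E'
from plan import *
t,R=[.579,.301,.311],Ro.from_euler('xyz',[180,0,166],degrees=True); delta(t,R)
d=snap('side','s6');crop('s6',190,100,160,120,5,'c12')
E
```

```text
time 14.17 q [ 40.2  16.2 -69.3  94.8  15.1  79.7  44.2] F [ 0.9 -0.6 -3.6] pos [0.5258 0.1567 0.3053] rot [179.83  -0.19 165.3 ]
shift cm [-1.48 15.31 -0.53]
turn deg [ 0.17 -0.19 -0.7 ]
```

View pics/c12.png

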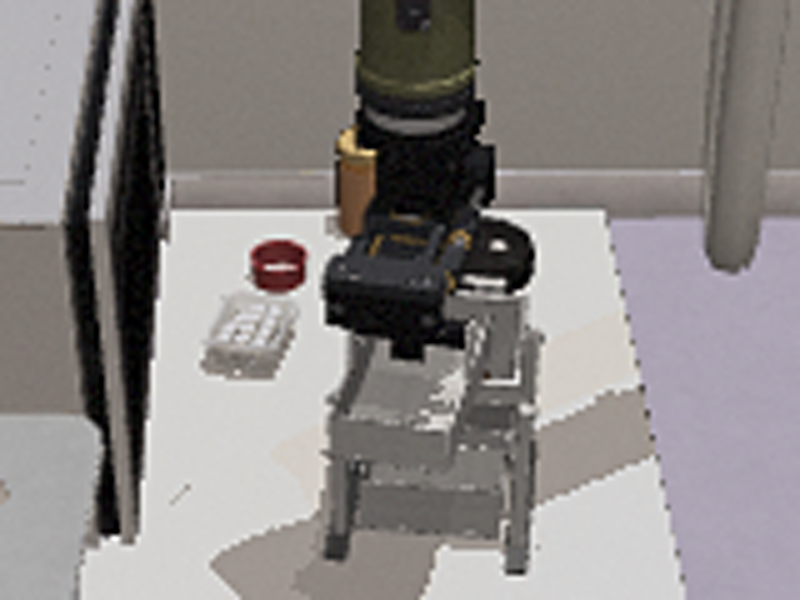

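The tray is empty. I'll set it down at its old spot, in the present heading.

>>> drive_tool:
  commands:
    - [-0.1,1,0,0,0,0,0]
    - [-0.2,2.2,0,0,0,0,0]
    - [-0.3,3,0,0,0,0,0]
    - [-0.3,3,0,0,0,-0.3,0]
    - [-0.3,3,0.5,0,0,0,0]
    - [-0.2,2,1,0,0,0,0]
    - [-0.1,1,2,0,0,0,0]
    - [0,0,3,0,0,0,0]
    - [0,0,3,0,0,0,0]
    - [0,0,3,0,0,0,0]
    - [0,0,2.5,0,0,0,0]
    - [0,0,1.5,0,0,0,0]
    - [0,0,0.7,0,0,0,0]
    - [0,0,0,0,0,0,0]
    - [0,0,0,0,0,0,0]

```text
time_s: 15.47
tool_pos: [0.5814, 0.2963, 0.1351]
tool_rot: [179.9, 0.1, 165.2]
force: [0.2, 0.4, -1.5]
grip_width: 0.014
```

```bash
python3 - <<'E'
from plan import *
delta([.579,.301,.1208],Ro.from_euler('xyz',[180,0,165.5],degrees=True))
d=snap('side','s7');crop('s7',180,130,180,135,4.4,'c13')
E
```

```text
time 15.47 q [ 12.   37.9 -57.3  91.2  33.5  69.5  23.3] F [ 0.2  0.4 -1.5] pos [0.5814 0.2963 0.1351] rot [1.7992e+02 5.0000e-02 1.6521e+02]
shift cm [0.35 0.39 1.43]
turn deg [ 0.08  0.05 -0.29]
```

View pics/c13.png

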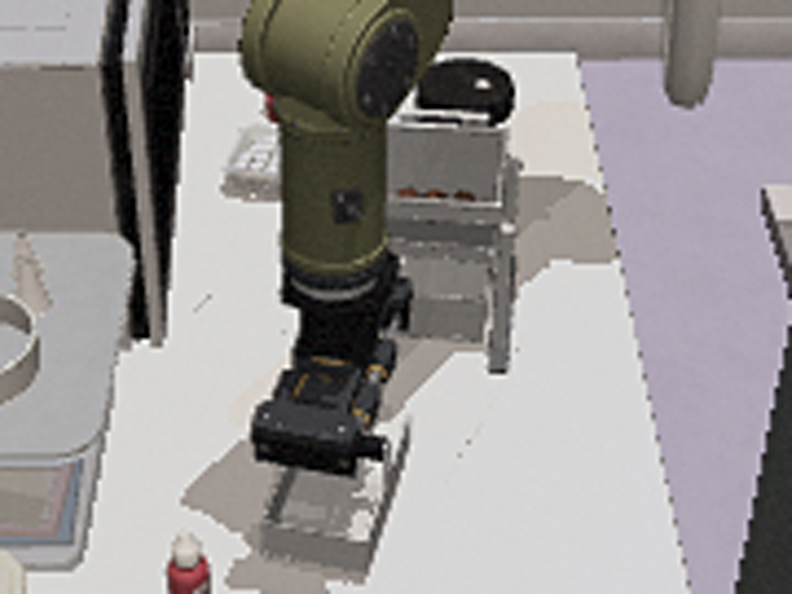

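>>> drive_tool:
  commands:
    - [0,0,0.4,0,0,0,0]
    - [0,0,0.4,0,0,0,0]
    - [0,0,0.3,0,0,0,0]
    - [0,0,0,0,0,0,0]
    - [0,0,0,0,0,0,0]

```text
time_s: 15.93
tool_pos: [0.5802, 0.2971, 0.1225]
tool_rot: [-180.0, -0.0, 165.3]
force: [-0.1, 0.7, -3.5]
grip_width: 0.0135
```

>>> drive_tool:
  commands:
    - [0,0,0.15,0,0,0,0]
    - [0,0,0.1,0,0,0,0]
    - [0,0,0,0,0,0,0]

```text
time_s: 16.18
tool_pos: [0.5804, 0.2973, 0.1208]
tool_rot: [180.0, 0.0, 165.3]
force: [-1.9, -0.9, 1.1]
grip_width: 0.0138
```

Contact with the table (force went from -3.5 to +1.1). I'll open the jaws.

>>> drive_tool:
  commands:
    - [0,0,0,0,0,0,0.5]
    - [0,0,0,0,0,0,0.7]
    - [0,0,0,0,0,0,0.8]
    - [0,0,0,0,0,0,0.8]
    - [0,0,0,0,0,0,0.8]
    - [0,0,0,0,0,0,0.8]
    - [0,0,0,0,0,0,0.8]
    - [0,0,0,0,0,0,0.8]
    - [0,0,0,0,0,0,0.8]

```text
time_s: 16.93
tool_pos: [0.5803, 0.297, 0.1202]
tool_rot: [-180.0, 0.0, 165.3]
force: [0.8, -0.1, 0.0]
grip_width: 0.0648
```

>>> drive_tool:
  commands:
    - [0,0,-1,0,0,0,0.8]
    - [0,0,-2,0,0,0,0.8]
    - [0,0,-3,0,0,0,0.8]
    - [0,0,-4,0,0,0,0.8]
    - [0,0,-4,0,0,0,0.8]
    - [0,0,-4,0,0,0,0.8]
    - [0,0,-2,0,0,0,0.8]

```text
time_s: 17.52
tool_pos: [0.5807, 0.2985, 0.3267]
tool_rot: [179.7, 0.3, 165.3]
force: [0.9, 0.7, 0.2]
grip_width: 0.0698
```

```bash
python3 - <<'E'
from fit import *
snap('side','s8');crop('s8',180,130,180,135,4.4,'c14')
crop('w4',0,90,240,210,3.3,'c15')
E
```

```text
(no output)
```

View pics/c14.png

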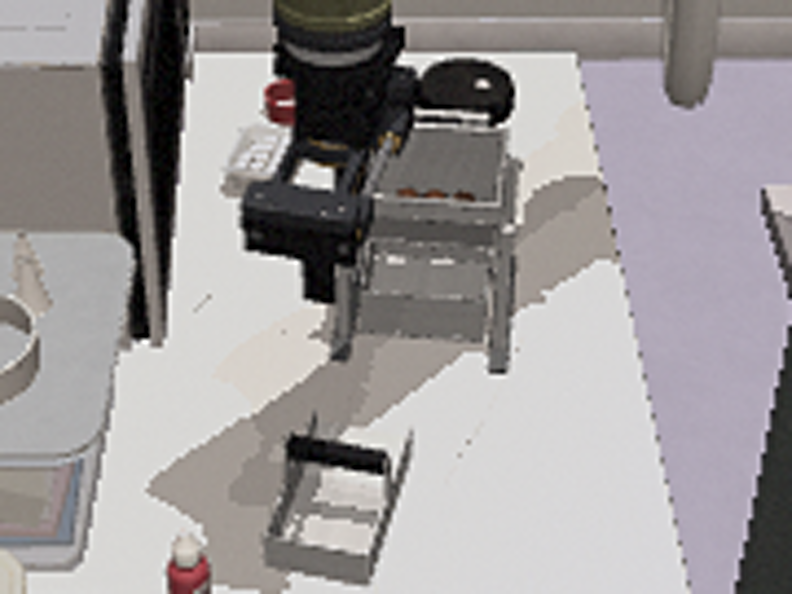

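View pics/c15.png

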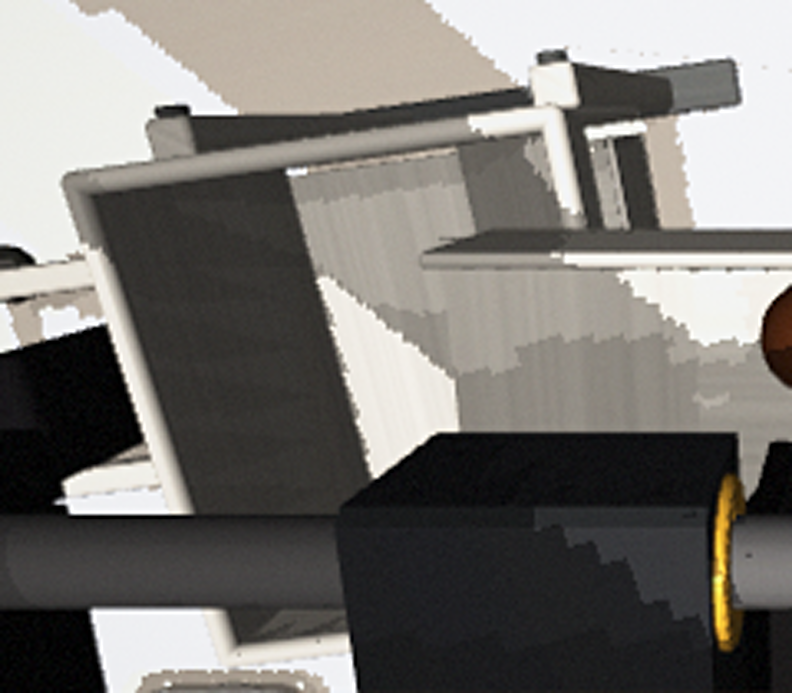

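```bash
python3 - <<'E'
from fit import *
W1=load('w1');W2=load('w2');W4=load('w4');S=load('side0')
def mk(x0,y0,k): return lambda x,y:np.array([x0+(x+.5)/k-.5,y0+(y+.5)/k-.5])
s=mk(205,135,6);a=mk(60,20,4);b=mk(60,60,3.2);e=mk(0,90,3.3)
O=[(W4,e(63,178),(-31,64,168)),(W4,e(562,108),(86,64,168)),(W4,e(225,667),(-31,-64,168)),
(W2,b(88,450),(-31,64,168)),(W2,b(285,25),(-31,-64,168)),
(S,s(350,138),(-31,-64,168)),(S,s(545,145),(-31,64,168)),(S,s(533,248),(86,64,168)),(S,s(328,237),(86,-64,168)),
(W1,a(605,425),(-196,-36,71)),(W1,a(470,665),(-203,45,71)) ]
p,r=fit(O[:9],(.494,.01,1.44)); print(np.round(p,4),np.degrees(p[2]));print(np.round(r,1).tolist())
c,sn=np.cos(p[2]),np.sin(p[2])
for n,q in dict(colf=(.5108,-.1603),coln=(.4389,-.1508),sf=(.5129,-.1882),sn=(.4313,-.1818)).items():
    v=np.array(q)-p[:2]; print(n,np.round([v@[c,sn]*1000,v@[-sn,c]*1000],1))
# handle top ray from w1,w2
for n,pa,pb in (('h top right corner',(245,300),(497,293)),('h near end',(190,430),(395,400))): 
    X,res=tri((W1,a(*pa)),(W2,b(*pb))); v=X[:2]-p[:2]; print(n,X,res,np.round([v@[c,sn]*1000,v@[-sn,c]*1000],1))
E
```

```text
[0.496  0.0107 1.4393] 82.46448650604295
[[-0.9, -0.5], [-0.7, 0.2], [-1.5, 0.5], [-3.2, -0.4], [-2.2, -0.8], [-0.6, -1.1], [-0.5, -0.2], [-0.2, 0.2], [-0.7, -0.4]]
colf [-167.6  -37.1]
coln [-167.6   35.4]
sf [-194.9  -42.9]
sn [-199.3   38.9]
h top right corner [ 0.50417101 -0.09455996  0.08475729] [1.5, 1.5] [-103.3  -21.9]
h near end [ 0.45054489 -0.07132294  0.04899464] [8.9, 8.9] [-87.3  34.3]
```

```bash
sed -i 's/hop=np.array.*/hop=np.array([.496,.0107]);hy=np.radians(82.46)/' ik.py; cat >> plan.py <<'E'
def rows(t,R,n,hand):
    o=env.get_obs(); p=o['tool_pos'];Rc=Ro.from_euler('xyz',o['tool_rot'],degrees=True)
    w=np.ones(n);w[0]=w[-1]=.5; w/=w.sum(); rv=(Rc.inv()*R).as_rotvec(); out=[]
    for k in w:
        d=Rc.inv().apply(np.array(t)-p0_(p,t,0))*0 if 0 else Rc.inv().apply((np.array(t)-o['tool_pos'])*k)*100
        out.append([*np.round(d,1).tolist(),*np.round(np.degrees(rv*k),1).tolist(),hand]); Rc=Rc*Ro.from_rotvec(rv*k)
    print(out)
def down(yaw): return Ro.from_euler('xyz',[180,0,yaw],degrees=True)
E
python3 - <<'E'
from plan import *
t=[*h2w(-230,0),.325]; print(t); rows(t,down(82.5),17,1)
# ik check
q=env.get_obs()['qpos']; print(q.round(0))
for x in np.linspace(150,-230,8): q,e,r=ik(np.array([*h2w(x,0),.325]),down(165-82.5*(150-x)/380),q)
print(q.round(0),e,r)
for x,z in ((-97,.325),(-97,.2),(-97,.161),(-130,.161),(-168,.161)): q,e,r=ik(np.array([*h2w(x,0),z]),down(82.5),q); print(x,z,q.round(0),e,r)
E
```

```text
[np.float64(0.46581978652817796), np.float64(-0.21731130391889622), 0.325]
[[-0.1, -1.7, 0.0, 0.0, 0.0, 2.6, 1], [-0.3, -3.3, 0.0, 0.0, 0.0, 5.2, 1], [-0.6, -3.3, 0.0, 0.0, 0.0, 5.2, 1], [-0.9, -3.2, 0.0, 0.0, 0.0, 5.2, 1], [-1.1, -3.1, 0.0, 0.0, 0.0, 5.2, 1], [-1.4, -3.0, 0.0, 0.0, 0.0, 5.2, 1], [-1.7, -2.8, 0.0, 0.0, 0.0, 5.2, 1], [-1.9, -2.7, 0.0, 0.0, 0.0, 5.2, 1], [-2.2, -2.5, 0.0, 0.0, 0.0, 5.2, 1], [-2.4, -2.3, 0.0, 0.0, 0.0, 5.2, 1], [-2.6, -2.1, 0.0, 0.0, 0.0, 5.2, 1], [-2.8, -1.8, 0.0, 0.0, 0.0, 5.2, 1], [-2.9, -1.6, 0.0, 0.0, 0.0, 5.2, 1], [-3.0, -1.3, 0.0, 0.0, 0.0, 5.2, 1], [-3.1, -1.0, 0.0, 0.0, 0.0, 5.2, 1], [-3.2, -0.7, 0.0, 0.0, 0.0, 5.2, 1], [-1.6, -0.2, 0.0, 0.0, 0.0, 2.6, 1]]
[ 14.  30. -63.  78.  26.  87.  28.]
[ 61.   3. -40.  98.   2.  80.  13.] 2.9113677547316183e-05 4.356713322335032e-05
-97 0.325 [ 55.  -0. -47. 101.  -0.  79.   0.] 6.206092020166304e-05 7.776010170825351e-05
-97 0.2 [ 52.   7. -47. 111.   5.  64.  -5.] 0.00010194794149319188 7.223195776183636e-05
-97 0.161 [ 51.  10. -47. 114.   8.  60.  -7.] 4.234991813569258e-05 2.9298857115568376e-05
-130 0.161 [ 53.  10. -45. 113.   8.  60.  -3.] 2.2926555327040026e-05 3.1970961011599645e-05
-168 0.161 [ 56.  11. -44. 113.   8.  60.   1.] 2.236316925184943e-05 3.230991240594804e-05
```

>>> drive_tool:
  commands:
    - [-0.1,-1.7,0,0,0,2.6,1]
    - [-0.3,-3.3,0,0,0,5.2,1]
    - [-0.6,-3.3,0,0,0,5.2,1]
    - [-0.9,-3.2,0,0,0,5.2,1]
    - [-1.1,-3.1,0,0,0,5.2,1]
    - [-1.4,-3.0,0,0,0,5.2,1]
    - [-1.7,-2.8,0,0,0,5.2,1]
    - [-1.9,-2.7,0,0,0,5.2,1]
    - [-2.2,-2.5,0,0,0,5.2,1]
    - [-2.4,-2.3,0,0,0,5.2,1]
    - [-2.6,-2.1,0,0,0,5.2,1]
    - [-2.8,-1.8,0,0,0,5.2,1]
    - [-2.9,-1.6,0,0,0,5.2,1]
    - [-3.0,-1.3,0,0,0,5.2,1]
    - [-3.1,-1.0,0,0,0,5.2,1]
    - [-3.2,-0.7,0,0,0,5.2,1]
    - [-1.6,-0.2,0,0,0,2.6,1]
    - [0,0,0,0,0,0,1]
    - [0,0,0,0,0,0,1]

```text
time_s: 19.15
tool_pos: [0.465, -0.2191, 0.3202]
tool_rot: [180.0, -0.1, 82.1]
force: [0.5, 0.5, 1.3]
grip_width: 0.0866
```

```bash
python3 - <<'E'
from plan import *
delta([*h2w(-150,0),.28],down(82.5))
snap('wrist','w6'); snap('scene','e3')
E
```

```text
time 19.15 q [ 65.6   3.4 -44.6  98.5   2.4  79.1  12.8] F [0.5 0.5 1.3] pos [ 0.465  -0.2191  0.3202] rot [ 1.800e+02 -7.000e-02  8.214e+01]
shift cm [8.18 0.01 4.03]
turn deg [ 0.   -0.07 -0.36]
```

View pics/w6.png

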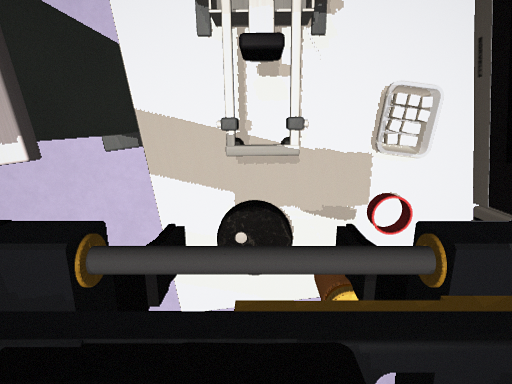

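w6: handle top around (262,46), collars at (230,124) and (295,123), rail support at y≈151. I'll take a second view 5 cm nearer.

>>> drive_tool:
  commands:
    - [1.5,0,0,0,0,0,1]
    - [2.5,0,0,0,0,-0.4,1]
    - [1.5,0,0,0,0,0,1]
    - [0,0,0,0,0,0,1]
    - [0,0,0,0,0,0,1]

```text
time_s: 19.67
tool_pos: [0.4729, -0.1625, 0.3206]
tool_rot: [180.0, 0.1, 82.8]
force: [-0.3, -0.8, -0.2]
grip_width: 0.0874
```

```bash
python3 - <<'E'
from plan import *
snap('wrist','w7')
crop('w6',190,0,150,165,4.5,'c16');crop('w7',190,20,150,200,4,'c17')
E
```

```text
(no output)
```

View pics/c16.png

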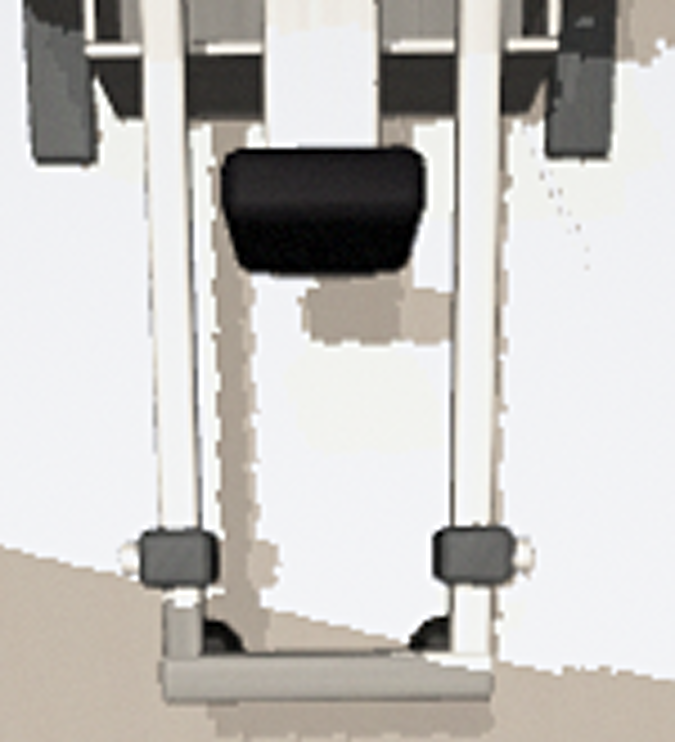

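View pics/c17.png

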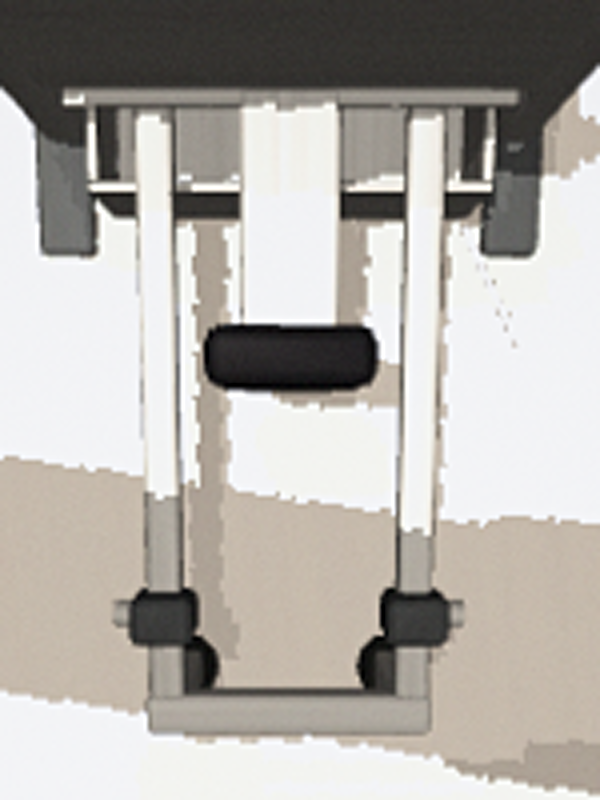

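```bash
python3 - <<'E'
from plan import *
A=load('w6');B=load('w7')
def mk(x0,y0,k): return lambda x,y:np.array([x0+(x+.5)/k-.5,y0+(y+.5)/k-.5])
a=mk(190,0,4.5);b=mk(190,20,4)
def H(X): v=np.array(X[:2])-hop; c,s=np.cos(hy),np.sin(hy); return np.round([v@[c,s]*1000,v@[-s,c]*1000,X[2]*1000],1)
print('cams',H(A['pose'][:3,3]),H(B['pose'][:3,3]))
for n,pa,pb in (('handle +x edge L',(240,147),(220,323)),('handle +x edge R',(408,147),(362,323)),
 ('colL -x edge',(180,588),(164,645)),('colR -x edge',(476,585),(415,645)),('colL +x',(180,530),(164,592)),('colR +x',(474,527),(415,591)),
 ('leg tip L',(65,163),(67,255)),('leg tip R',(578,160),(512,257))):
  X,r=tri((A,a(*pa)),(B,b(*pb))); print(n,X.round(4),H(X),r)
for n,p in (('colL',(178,559)),('colR',(474,556))): X=atz(A,a(*p),.083);print(n,H(X),X)
for n,p in (('+x',(291,324)),('-x',(291,388))): print('handle w7 z130',n,H(atz(B,b(*p),.130)))
for n,p in (('L',(205,356)),('R',(378,356))): print('handle w7 z130',n,H(atz(B,b(*p),.130)))
for n,p in (('+x',(323,147)),('-x top',(323,207)),): print('handle w6 z130',n,H(atz(A,a(*p),.130)))
E
```

```text
cams [-166.6    1.3  413. ] [-109.3    1.7  413.1]
handle +x edge L [ 0.4684 -0.0769  0.1251] [-90.4  15.8 125.1] [0.0, 0.0]
handle +x edge R [ 0.5008 -0.0808  0.1233] [-90.1 -16.8 123.3] [0.0, 0.0]
colL -x edge [ 0.4388 -0.1578  0.0786] [-174.6   34.6   78.6] [0.1, 0.1]
colR -x edge [ 0.5097 -0.1669  0.0781] [-174.3  -36.9   78.1] [0.2, 0.2]
colL +x [ 0.44   -0.1442  0.069 ] [-160.9   35.2   69. ] [0.1, 0.1]
colR +x [ 0.5121 -0.1534  0.0667] [-160.5  -37.5   66.7] [0.1, 0.1]
leg tip L [ 0.4179 -0.0414  0.0033] [-61.9  70.6   3.3] [0.3, 0.3]
leg tip R [ 0.5593 -0.0597  0.0018] [-61.5 -71.9   1.8] [0.5, 0.5]
colL [-167.8   34.4   83. ] [ 0.43988443 -0.15110637  0.083     ]
colR [-167.5  -35.9   83. ] [ 0.50963866 -0.16001685  0.083     ]
handle w7 z130 +x [-90.9  -0.4 130. ]
handle w7 z130 -x [-104.8   -0.5  130. ]
handle w7 z130 L [-97.9  19.1 130. ]
handle w7 z130 R [-97.7 -20.1 130. ]
handle w6 z130 +x [-91.8  -0.2 130. ]
handle w6 z130 -x top [-102.2   -0.2  130. ]
```

```bash
python3 - <<'E'
from plan import *
delta([*h2w(-97.6,-0.6),.164],down(82.5))
E
```

```text
time 19.72 q [ 63.    1.3 -47.  100.1   1.   79.    8.4] F [ 0.4 -0.5 -0.3] pos [ 0.4725 -0.1641  0.3204] rot [1.7999e+02 8.0000e-02 8.2650e+01]
shift cm [ 7.9   0.12 15.63]
turn deg [0.01 0.08 0.15]
```

>>> drive_tool:
  commands:
    - [1.5,0,0,0,0,0.2,1]
    - [2.5,0.1,0,0,0,0,1]
    - [2.5,0,0,0,0,0,1]
    - [1.4,0,1,0,0,0,1]
    - [0,0,2.5,0,0,0,1]
    - [0,0,3,0,0,0,1]
    - [0,0,3,0,0,0,1]
    - [0,0,2,0,0,0,1]
    - [0,0,0.8,0,0,0,1]
    - [0,0,0,0,0,0,1]
    - [0,0,0,0,0,0,1]

```text
time_s: 20.63
tool_pos: [0.4843, -0.0872, 0.1978]
tool_rot: [180.0, -0.0, 82.3]
force: [0.0, -0.6, -0.1]
grip_width: 0.0867
```

```bash
python3 - <<'E'
from plan import *
delta([*h2w(-97.6,-0.6),.164],down(82.5))
snap('side','s9');snap('scene','e4');crop('s9',190,80,160,120,5,'c18');crop('e4',270,150,80,60,9,'c19')
E
```

```text
time 20.63 q [ 56.5   7.3 -51.9 110.5   6.3  65.1  -5.5] F [ 0.  -0.6 -0.1] pos [ 0.4843 -0.0872  0.1978] rot [ 1.7997e+02 -2.0000e-02  8.2290e+01]
shift cm [ 0.1  -0.07  3.38]
turn deg [ 0.03 -0.02 -0.21]
```

View pics/c18.png

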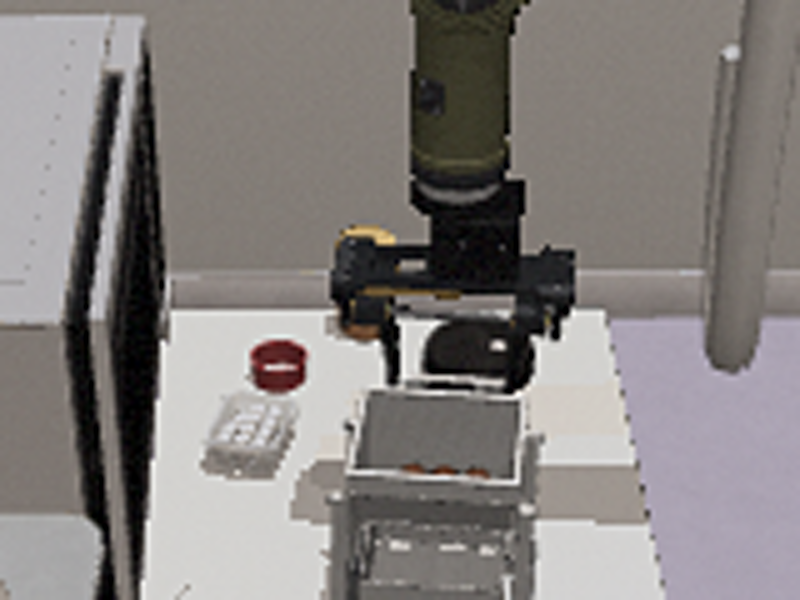

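View pics/c19.png

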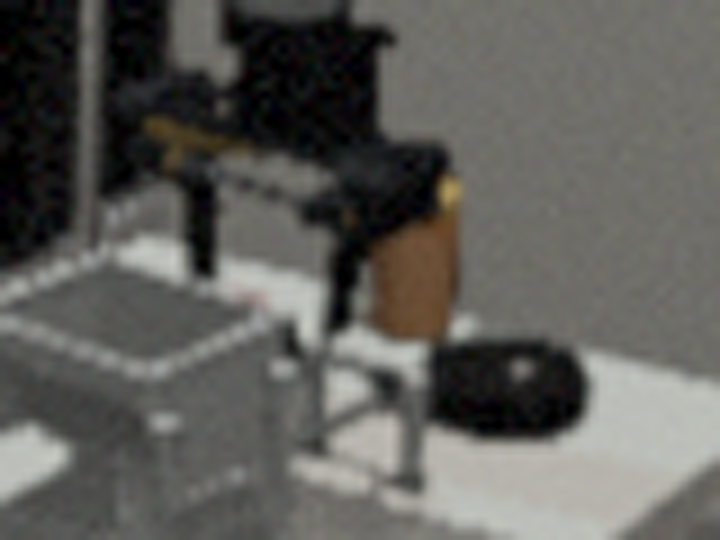

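The fingers are clear on both sides of the handle. I'll go down the last 3.4 cm and close.

>>> drive_tool:
  commands:
    - [0.1,-0.1,1.2,0,0,-0.2,1]
    - [0,0,1.2,0,0,0,1]
    - [0,0,0.8,0,0,0,1]
    - [0,0,0.2,0,0,0,1]
    - [0,0,0,0,0,0,0.6]
    - [0,0,0,0,0,0,0.3]
    - [0,0,0,0,0,0,0]
    - [0,0,0,0,0,0,0]
    - [0,0,0,0,0,0,0]
    - [0,0,0,0,0,0,0]
    - [0,0,0,0,0,0,0]
    - [0,0,0,0,0,0,0]
    - [0,0,0,0,0,0,0]
    - [0,0,0,0,0,0,0]
  force: 50

```text
time_s: 21.9
tool_pos: [0.4843, -0.0859, 0.1635]
tool_rot: [179.8, -0.0, 82.5]
force: [5.7, -0.4, -3.9]
grip_width: 0.0391
```

```bash
python3 - <<'E'
from plan import *
print(env.get_obs()['grip_width'])
delta([*h2w(-97.6,-0.6),.164],down(82.5))
delta([*h2w(-167.6,-0.6),.164],down(82.5))
E
```

```text
0.03910585779079017
time 21.9 q [ 55.3  10.1 -51.5 112.7   9.   61.1  -7.6] F [ 5.7 -0.4 -3.9] pos [ 0.4843 -0.0859  0.1635] rot [ 1.798e+02 -1.000e-02  8.253e+01]
shift cm [-0.03 -0.05 -0.05]
turn deg [ 0.2  -0.01  0.03]
time 21.9 q [ 55.3  10.1 -51.5 112.7   9.   61.1  -7.6] F [ 5.7 -0.4 -3.9] pos [ 0.4843 -0.0859  0.1635] rot [ 1.798e+02 -1.000e-02  8.253e+01]
shift cm [-7.03 -0.05 -0.05]
turn deg [ 0.2  -0.01  0.03]
```

>>> drive_tool:
  commands:
    - [-0.2,-0.05,0,0,0,0,0]
    - [-0.5,0,0,0,0,0,0]
    - [-0.8,0,0,0,0,0,0]
    - [-0.8,0,0,0,0,0,0]
    - [-0.8,0,0,0,0,0,0]
    - [-0.8,0,0,0,0,0,0]
    - [-0.8,0,0,0,0,0,0]
    - [-0.8,0,0,0,0,0,0]
    - [-0.8,0,0,0,0,0,0]
    - [-0.5,0,0,0,0,0,0]
    - [-0.2,0,0,0,0,0,0]
    - [0,0,0,0,0,0,0]
    - [0,0,0,0,0,0,0]
    - [0,0,0,0,0,0,0]

```text
time_s: 23.07
tool_pos: [0.4758, -0.1517, 0.1635]
tool_rot: [179.7, -0.3, 82.6]
force: [8.5, 6.3, -3.4]
grip_width: 0.0395
```

```bash
python3 - <<'E'
from plan import *
print(env.get_obs()['grip_width'])
delta([*h2w(-167.6,-0.6),.164],down(82.5))
snap('wrist','w8');snap('side','s10');snap('scene','e5')
crop('s10',190,80,160,120,5,'c20');crop('e5',270,150,80,60,9,'c21')
E
```

```text
0.039498010578915325
time 23.07 q [ 60.3  10.7 -48.9 111.7   8.9  61.2   0.3] F [ 8.5  6.3 -3.4] pos [ 0.4758 -0.1517  0.1635] rot [179.74  -0.29  82.64]
shift cm [-0.4  -0.07 -0.05]
turn deg [ 0.26 -0.29  0.13]
```

View pics/w8.png

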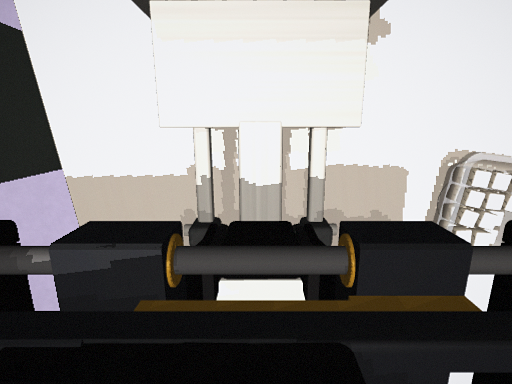

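View pics/c20.png

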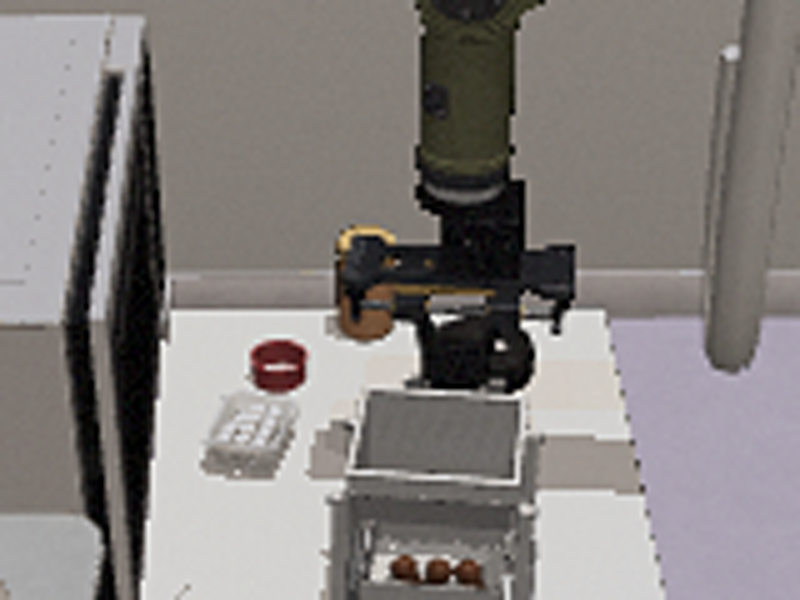

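View pics/c21.png

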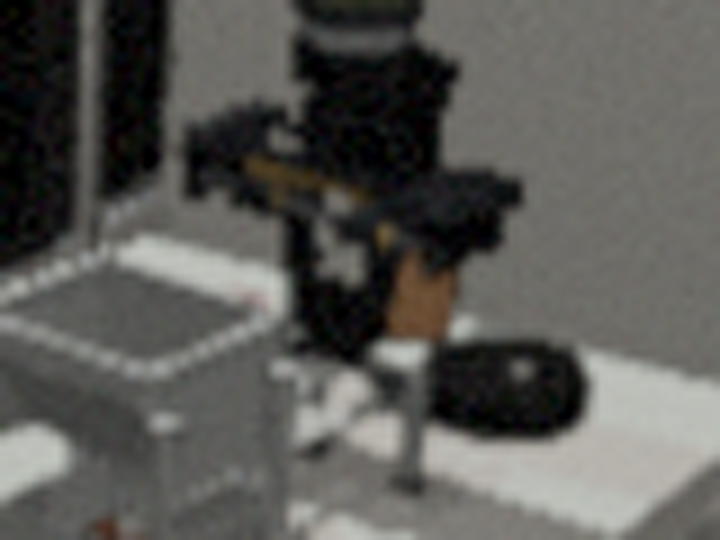

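The gate has come out and truffles are in the pan at crop (400-470,570). I still have to move about 4 mm further to the mark.

>>> drive_tool:
  commands:
    - [-0.2,0.1,0,0,0,0,0]
    - [-0.2,0.1,0,0,0,0,0]
    - [0,0,0,0,0,0,0]
    - [0,0,0,0,0,0,0]
    - [0,0,0,0,0,0,0]
    - [0,0,0,0,0,0,0]

```text
time_s: 23.72
tool_pos: [0.4757, -0.1556, 0.1634]
tool_rot: [180.0, -0.3, 82.6]
force: [-0.1, 7.8, 2.0]
grip_width: 0.0394
```

```bash
python3 - <<'E'
from plan import *
print(env.get_obs()['grip_width'])
delta([*h2w(-167.6,-0.6),.164],down(82.5))
snap('wrist','w9');snap('side','s11');snap('scene','e6')
crop('s11',225,145,90,75,8.5,'c22');crop('e6',275,165,60,45,13,'c23');crop('w9',170,190,180,100,4.4,'c24')
E
```

```text
0.039375073540692404
time 23.72 q [ 60.4  11.1 -48.7 111.4   9.1  61.5   0.5] F [-0.1  7.8  2. ] pos [ 0.4757 -0.1556  0.1634] rot [179.99  -0.27  82.63]
shift cm [-0.   -0.11 -0.06]
turn deg [ 0.01 -0.27  0.13]
```

View pics/c22.png

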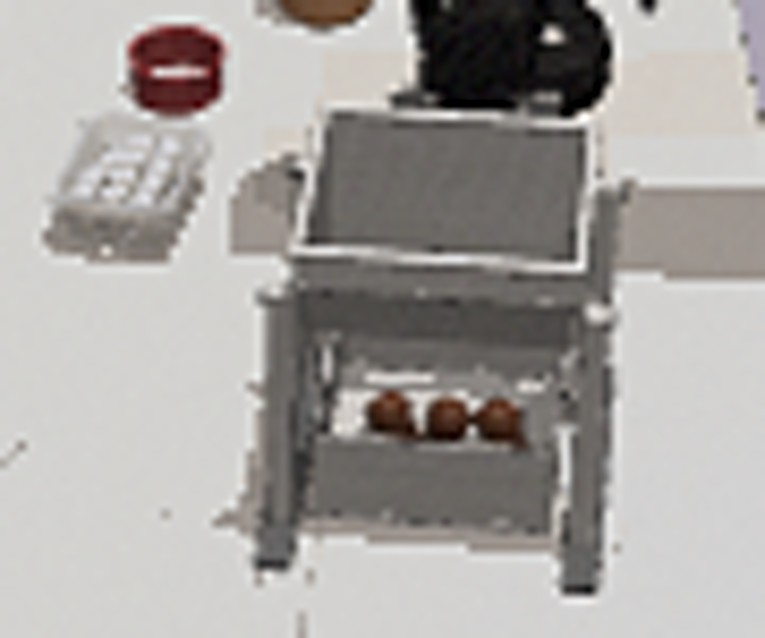

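View pics/c23.png

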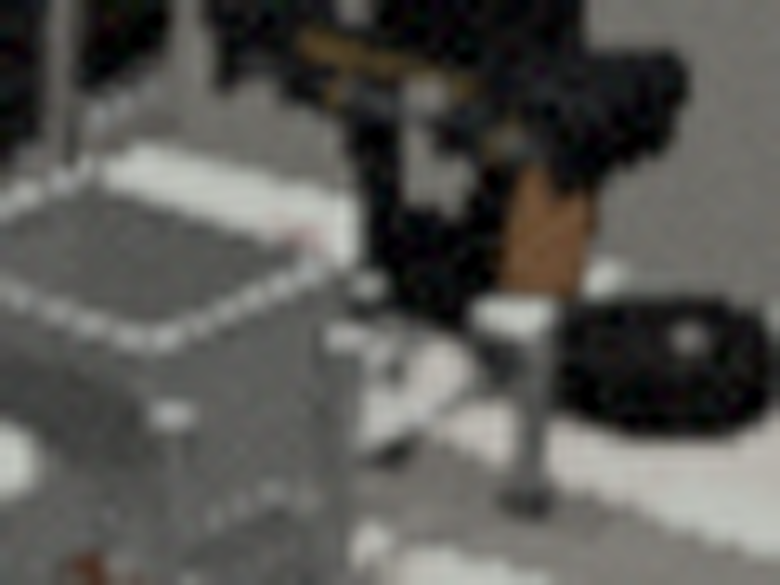

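View pics/c24.png

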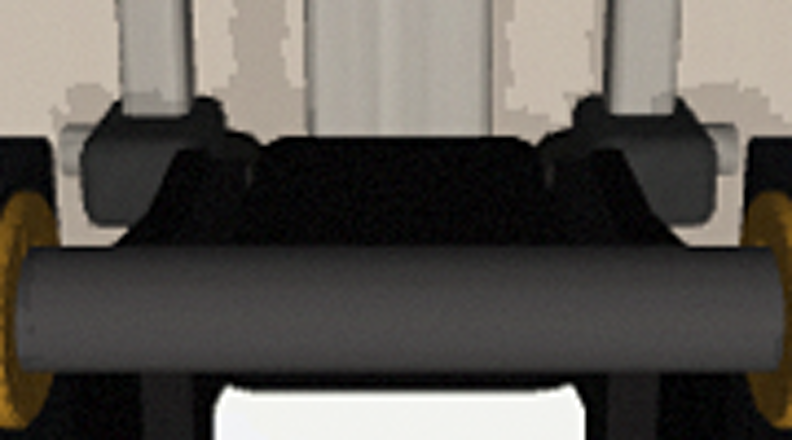

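```bash
python3 - <<'E'
from plan import *
A=load('w9');B=load('w7')
def mk(x0,y0,k): return lambda x,y:np.array([x0+(x+.5)/k-.5,y0+(y+.5)/k-.5])
a=mk(170,190,4.4);b=mk(190,20,4)
def H(X): v=np.array(X[:2])-hop; c,s=np.cos(hy),np.sin(hy); return np.round([v@[c,s]*1000,v@[-s,c]*1000,X[2]*1000],1)
print('cam',H(A['pose'][:3,3]))
print('handle +x face at stem',H(atz(A,a(400,137),.081)))
print('handle -x top edge',H(atz(A,a(400,387),.130)))
print('handle +x face bottom w7?',H(atz(B,b(291,325),.130)))
for p in ((120,223),(690,223)): print('collar -x top edge',H(atz(A,a(*p),.083)))
for p in ((120,126),(650,124)): print('collar +x top edge',H(atz(A,a(*p),.083)))
for p in ((205,98),(590,95)): print('collar +x lower inner',H(atz(A,a(*p),.060)))
E
```

```text
cam [-102.7   -0.4  256.4]
handle +x face at stem [-160.6   -0.8   81. ]
handle -x top edge [-172.2   -0.8  130. ]
handle +x face bottom w7? [-91.1  -0.4 130. ]
collar -x top edge [-172.8   38.5   83. ]
collar -x top edge [-172.5  -41.6   83. ]
collar +x top edge [-158.5   37.8   83. ]
collar +x top edge [-158.   -35.3   83. ]
collar +x lower inner [-161.3   29.4   60. ]
collar +x lower inner [-160.6  -30.3   60. ]
```

```bash
python3 - <<'E'
from plan import *
crop('s11',255,180,45,30,17,'c25');crop('e6',268,195,40,30,19,'c26')
E
```

```text
(no output)
```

View pics/c25.png

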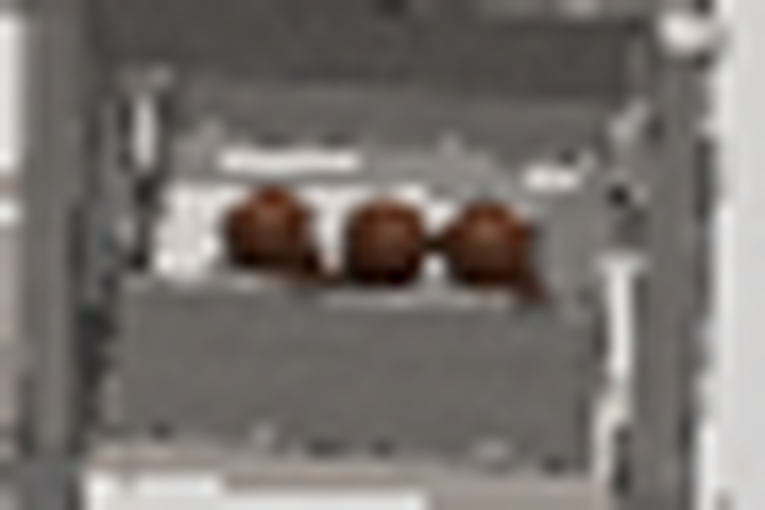

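View pics/c26.png

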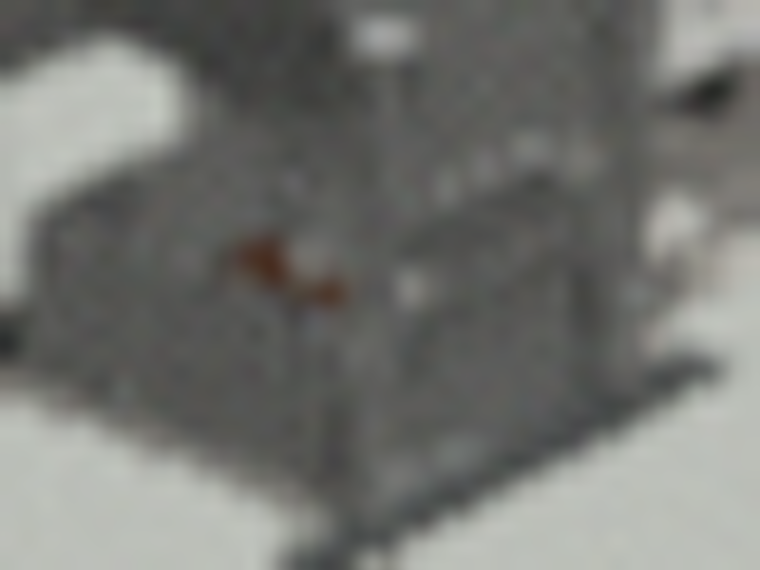

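The side crop shows three whole truffles at (270,235), (385,245) and (485,245), plus the tops of two more at (312,265) and (535,290), so all five are in the pan. I'll hold briefly, recheck, and hand in.

>>> drive_tool:
  commands:
    - [0,0,0,0,0,0,0]
    - [0,0,0,0,0,0,0]
    - [0,0,0,0,0,0,0]
    - [0,0,0,0,0,0,0]
    - [0,0,0,0,0,0,0]
    - [0,0,0,0,0,0,0]

```text
time_s: 24.37
tool_pos: [0.4757, -0.1557, 0.1634]
tool_rot: [180.0, -0.3, 82.6]
force: [0.5, 7.9, 2.3]
grip_width: 0.04
```

```bash
python3 - <<'E'
from plan import *
delta([*h2w(-167.6,-0.6),.164],down(82.5)); print(env.get_obs()['grip_width'])
print(env.sign_off())
E
```

```text
time 24.37 q [ 60.4  11.1 -48.7 111.4   9.1  61.5   0.5] F [0.5 7.9 2.3] pos [ 0.4757 -0.1557  0.1634] rot [179.99  -0.27  82.63]
shift cm [ 0.   -0.11 -0.06]
turn deg [ 0.01 -0.27  0.13]
0.039980831568378186
the job is handed in; nothing more can be done
None
```

The job is handed in at 24.4 s. All five truffles are in the pan, and the gripper is still holding the gate handle at the mark.

- **Tray:** I lifted it by its bail and tipped all five truffles into the hopper with the gate shut. It stands empty and upright at its old spot, but turned about 93° from its starting heading.
- **Gate:** I pulled it out about 70 mm, to the mark. The handle is gripped at about 40 mm wide with a 50 N grip, and the force reading is about 8 N against the spring.
- **Truffles:** The last side view shows three whole truffles and the tops of two more in the pan, and none on the part of the hopper floor I could see.
- **Handle alignment:** The arm's position puts the handle level with the collars to within 1 mm. The last wrist picture gives up to about 2 mm difference between handle and collars, which I took as edge-reading error.

The pan and the other things on the table were not touched, going by the pictures.

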